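# Rack the jam-jar lids

## Task

Fold the rack's carry handle all the way down so that the slots are clear, then stand every jam-jar lid that lies on the table upright in the wooden rack, one to a slot between the tines and resting on both side slats. When all are in, swing the carry handle up until it clicks home upright, leaving the lids standing in the rack and the other things on the table where they are.

Things in the scene. Friction and masses are not known exactly. Their poses are not given: they have to be found in the camera images.
- rack: wooden lid rack fixed to the table, 184 mm long (its x, pointing away from the robot at yaw 0), 174 mm wide; only position and yaw vary. Origin on the table under its middle. Two slats run along x, 5 mm thick, from y = 27 to 32 mm on either side, tops 27 mm above the table. Steel ears 71 mm high, 26 mm wide, at x = 0, y = -83 and +83 mm carry the handle; from slats to ears nothing is above 8 mm.
- slot0 (a point): centre of a lid seated in the slot nearest the robot (x = -64 mm of the rack, 46 mm above the table). In 2 rows, y = -20 and +20 mm, stand 6 round dowel tines each, 10 mm thick, round tops 51 mm above the table, at x = -80, -48, -16, 16, 48, 80 mm: 5 slots, each 22 mm clear between tines
- slot1 (a point): centre of a lid seated in the second slot (x = -32 mm of the rack). A seated lid stands with its axis along the rack's x, its rim resting on the inner edges of both slats (27 mm either side of the middle), its underside 13 mm and its top 79 mm above the table; it may lean against a tine by up to about 0.25 rad
- slot2 (a point): centre of a lid seated in the middle slot (x = 0 of the rack), same height
- slot3 (a point): centre of a lid seated in the fourth slot (x = 32 mm of the rack), same height
- slot4 (a point): centre of a lid seated in the slot farthest along the rack's +x (x = 64 mm), same height
- bail (a joint): angle of the U-shaped steel carry handle, rad: 0 = folded flat towards the rack's +x end, outside the tines; grows as it swings up; home upright at 1.57 to 1.60 (stop). Starts part-way up over the far slots. It stays where left (2 to 4 N at the grip to move it); from about 1.15 a spring ball resists, up to 7 N in all, until 1.38, beyond which it snaps the handle home and holds it there
- bail_grip (a point): middle of the handle's wooden grip: a round bar 18 mm thick, 100 mm long, parallel to the rack's y, 130 mm from the pivot line. Side arms are 6 mm steel rods at y = -75 and +75 mm of the rack. Folded flat the grip lies 35 mm above the table, 130 mm from the rack's middle, 29 mm clear of the rack's end; upright it is 165 mm above the table over the rack's middle
- bail_hinge (a point): the handle's pivot line, along the rack's y, 35 mm above the table over the rack's origin
- lid0: gold-lacquered tinplate jam-jar lid, a flat round disc 66 mm across and 16 mm thick, 24 to 48 g; starts lying flat on the table, closed side up. Origin at the centre of the disc (8 mm above the table when lying flat), z is the disc's axis. Treat it as a plain solid disc. Absent in some starts (None).
- lid1: gold-lacquered tinplate jam-jar lid, a flat round disc 66 mm across and 16 mm thick, 24 to 48 g; starts lying flat on the table, closed side up. Origin at the centre of the disc (8 mm above the table when lying flat), z is the disc's axis. Treat it as a plain solid disc. Absent in some starts (None).
- lid2: gold-lacquered tinplate jam-jar lid, a flat round disc 66 mm across and 16 mm thick, 24 to 48 g; starts lying flat on the table, closed side up. Origin at the centre of the disc (8 mm above the table when lying flat), z is the disc's axis. Treat it as a plain solid disc. Absent in some starts (None).
- lid3: gold-lacquered tinplate jam-jar lid, a flat round disc 66 mm across and 16 mm thick, 24 to 48 g; starts lying flat on the table, closed side up. Origin at the centre of the disc (8 mm above the table when lying flat), z is the disc's axis. Treat it as a plain solid disc. Absent in some starts (None).
- lid4: gold-lacquered tinplate jam-jar lid, a flat round disc 66 mm across and 16 mm thick, 24 to 48 g; starts lying flat on the table, closed side up. Origin at the centre of the disc (8 mm above the table when lying flat), z is the disc's axis. Treat it as a plain solid disc. Absent in some starts (None).
- nut: bystander, loose: steel hexagonal coupling nut lying on a flat, 60 mm long (its x), 30 mm high, 35 mm wide, among the lids; origin at the centre of its underside. To be left where it is.
- padlock: bystander, loose: silver padlock lying flat, body 46 x 50 x 20 mm with the shackle 59 mm out along its +x; origin under the middle of its body. To be left where it is.
- nipple_tin: bystander, loose: round chrome tin of grease nipples, 78 mm across, 40 mm high, with a nipple on its lid to 50 mm; origin under its middle. To be left where it is.
- reflector: bystander, loose: orange safety reflector lying flat, 45 x 95 x 10 mm; origin under its middle. To be left where it is.
Things that resemble listed ones, but are neither listed nor needed, are in the scene too. What is shaped like the lid3 but black or blue is not meant. What is shaped like the lid4 but black is not meant.

How it is judged:
By the outcome, as a careful person would: the job done as asked, in the order asked, and still so for the second after the job is handed in, with the robot touching nothing.
Of lid0, lid1, lid2, lid3, lid4 only 3 to 5 are there at a start; the rules pass over those that are not, and their reading is None.
At some moment in a run one of lid0, lid1, lid2, lid3, lid4 may be knocked a few centimetres aside while the robot is not near it.
It also fails if it takes over 210 s, if anything falls off the work surface, if the arm or the gripper's body presses on something with over 40 N, if the wrist force passes 120 N, or if a joint passes its speed limit or range.

## Robot

A 6-joint arm with a two-finger parallel gripper is mounted at the origin on the work surface. World frame = base frame: x ahead of the robot, y to its left, z up, the work surface at z = 0. Lengths are in m, angles in degrees, forces in N, time in s.
With the tool pointing down it reaches from about 0.3 to 0.75 m from the base axis. Payload 8.5 kg.
Tool frame: the origin (TCP) lies on the centre line of the jaws, within the pads' length; the fingertips stand 19 mm ahead of it and the grasp point (between the pads) is the TCP (env.tcp_to_tips is the z of the fingertips in the tool frame, in m); z points along the fingers, y is the line along which they close (so a half turn about z gives the same grasp; the last joint's range is limited). The gripper opens to 85 mm and grips with 20 to 120 N. Pads are 22 mm wide; open, the fingers measure 114 mm over their backs; the gripper's body (76 mm by 85 mm) begins 54 mm behind the grasp point. The pads swing forward as they close: fully open they stand 13 mm farther back than shut.
Start: joints at [60.086, 21.807, 74.336, -0, 83.858, -12.336], TCP at [0.166, 0.524, 0.25] pointing down, gripper open.
Joint ranges: [-178.18, 178.18], [-50.72, 133.34], [12.68, 142.11], [-81.47, 261.47], [9.98, 163.14], [-165.26, 165.26]. Speed limits (degrees/s): [136.94, 136.94, 180, 180, 180, 180].

## Interface

Orientations are given as a 3x3 rotation matrix whose columns are the frame's x, y, z axes.
In Python, from rig import env gives the robot as it stands.
- The arm moves only by the tool servo_tool, never from a script. Its argument "steps" is a list of rows, each an object of numbers: "tx", "ty", "tz": the shift along the world's x, y, z in cm; "yaw": the turn about the world's z in degrees; "claw": the finger opening in cm, from 0 to 8.54. In form: [{"tx": .., "ty": .., "tz": .., "yaw": .., "claw": ..}, ...]. A call has 1 to 20 rows; each row shifts and turns the commanded pose from where the row before left it; what a row does not reach is not made up. A row lasts 1/10 s, in which the tool goes at most 50 mm and 8.59 degrees, less where a joint would pass 70% of its speed; a pose out of reach is approached as far as the arm can. A call with a gripper value outside its range is refused whole. The fingers move at their own pace and stop on an object; "newtons" is the grip in N (left out, the last holds). Time passes only in rows, so rows that do not move let the fingers close. It gives the time, the measured TCP pose, the force, the opening and the grip force at its end, in the units of the state.
- env.observe(): the state, without advancing time (a new reading comes with each control period).
- env.get_image(name): name is "scene" or "top"; returns (picture, depth): 420x560x3 uint8, red, green, blue; 420x560 float32, m along the optical axis (not along the pixel's ray), 0 where there is no reading.
- env.camera_model(name): a dict with "fovy" (degrees; the focal length in pixels is half the picture's height over the tangent of half this angle, whatever the lens; pixels are square), "cx", "cy" (the principal point, pixels), "T" (4x4, takes a point from camera to world coordinates). Camera axes: x right, y down, z forward; pixel columns grow to the right and rows downward; lengths in m; the calibration is good to about 2 mm. A picture is of the moment at which its call begins. camera_model takes no time and is no camera call.
- env.close_job(): hands the job in; it is judged then, once.
The state is a dict: "time_s": time; "q": joint angles; "qvel": joint speeds; "joint_efforts": joint torques, N m; "position": TCP position; "tool_rot": TCP orientation; "ft_force": force on the tool from outside, world axes, zero at the start; "wrist_torque": the same for the moment, N m; "grip_width": finger opening in m; "gripper_force": force on a finger pad.
Only numpy, scipy, OpenCV 4.12 (cv2) and the standard library are available. Lean on these libraries where they do the work, as an engineer would, in place of code of your own. Each camera call takes 0.05 s, during which the arm holds its last target. There are 200 camera calls.

## Working session

There is one attempt and no reset: what is moved stays moved. The work goes in short steps, Python scripts to look and compute and a tool call to move; the robot and the scene stay as the last step left them, time stands still between calls to the robot, and variables do not carry over. Pictures are saved under pics/ and viewed, at most 14 in all, crops included, and the job is handed in when it is done.

Besides the shell and the picture viewer there is one more tool, called after "Emit:" as name([rows], argument=value, ...), one row to a line, values as JSON. servo_tool: Moves the arm, as the interface text tells. Its arguments: {"type":"object","properties":{"steps":{"type":"array"},"newtons":{"type":"number"}},"required":["steps"]}

```bash
ls; mkdir -p pics
cat > h.py <<'E'
import numpy as np, cv2
from rig import env
def cam(n):
    m=env.camera_model(n); return (210/np.tan(np.radians(m['fovy'])/2),m['cx'],m['cy'],np.array(m['T']))
def ray(n,u,v,z):
    f,cx,cy,T=cam(n); d=T[:3,:3]@np.array([(u-cx)/f,(v-cy)/f,1]); o=T[:3,3]; return o+d*(z-o[2])/d[2]
def proj(n,p):
    f,cx,cy,T=cam(n); c=np.linalg.inv(T)@np.r_[p,1]; return np.array([cx+f*c[0]/c[2],cy+f*c[1]/c[2]])
def cloud(n,dep):
    f,cx,cy,T=cam(n); v,u=np.mgrid[:420,:560]; P=np.stack([(u-cx)/f*dep,(v-cy)/f*dep,dep],-1); return P@T[:3,:3].T+T[:3,3]
def grab(n,name):
    p,d=env.get_image(n); cv2.imwrite(f'pics/{name}.png',p[:,:,::-1]); np.savez(f'pics/{name}.npz',p=p,d=d); return p,d
def st():
    s=env.observe(); print(s['time_s'],np.round(s['position'],4),np.round(s['ft_force'],1),s['grip_width'],s['gripper_force'])
E
python3 - <<'E'
from h import *
for n in('top','scene'):
    p,d=grab(n,n+'0'); print(env.camera_model(n))
s=env.observe(); print(np.round(s['tool_rot'],3)); st()
E
```

```text
pics
{'fovy': 51.74657921725612, 'cx': 281.7293545659685, 'cy': 209.97054680400674, 'T': array([[ 0.0065469 , -0.98928669,  0.14583888,  0.39386767],
       [-0.99987638, -0.00856121, -0.01318849, -0.01829581],
       [ 0.01429575, -0.1457345 , -0.98922044,  1.19553326],
       [ 0.        ,  0.        ,  0.        ,  1.        ]])}
{'fovy': 50.42826106028268, 'cx': 281.25018055913137, 'cy': 212.3303593347932, 'T': array([[-0.68098783,  0.50201659, -0.53313687,  1.32950794],
       [ 0.73227514,  0.46150647, -0.50078428,  0.6772914 ],
       [-0.00535591, -0.73143088, -0.68189456,  1.00107302],
       [ 0.        ,  0.        ,  0.        ,  1.        ]])}
[[-0.953  0.302 -0.001]
 [ 0.302  0.953 -0.001]
 [ 0.    -0.001 -1.   ]]
0.1 [0.166  0.5241 0.2498] [ 0.5  0.6 -0.1] 0.08556602139586879 0.0
```

View pics/top0.png

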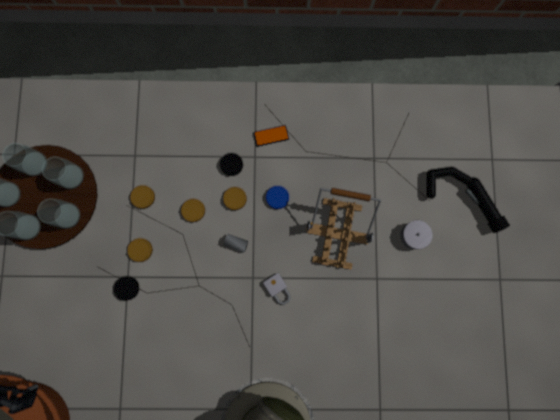

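View pics/scene0.png

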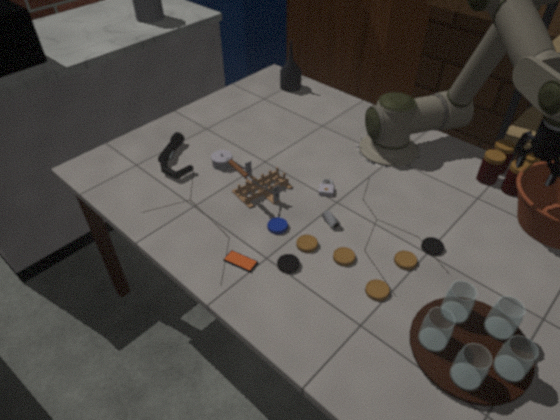

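The top view shows four gold lids at (142,197), (192,210), (234,198) and (139,250). Lookalikes are the black lids at (231,164) and (126,288), the blue one at (277,197), and gold caps on jars at the right edge of the scene view, which aren't on the table. The rack is at about (335,235), with its handle grip at (350,194).

Run:
```python
from h import *
p=np.load('pics/top0.npz')['p'];d=np.load('pics/top0.npz')['d']
hsv=cv2.cvtColor(p,cv2.COLOR_RGB2HSV)
for (u,v) in [(142,197),(192,210),(234,198),(139,250),(350,194),(335,235),(270,135),(35,195)]: print((u,v),hsv[v,u],p[v,u])
m=((hsv[...,0]>12)&(hsv[...,0]<25)&(hsv[...,1]>150)&(hsv[...,2]>70)).astype(np.uint8)
n,l,s,c=cv2.connectedComponentsWithStats(m)
P=cloud('top',d)
for i in range(1,n):
    if s[i,4]>60: print('gold',np.round(c[i],1),s[i],np.round(ray('top',*c[i],0.016),4), 'depthz',np.round(np.median(P[l==i],0),3))
for n_,u,v,z in [('black1',231,164,.016),('blue',277,197,.016),('nut',235,242,.03),('padl',275,287,.02),('tin',417,236,.04),('refl',271,135,.01)]: print(n_,np.round(ray('top',u,v,z),3))
a=cv2.resize(p[165:285,220:390],None,fx=4.4,fy=4.4,interpolation=cv2.INTER_CUBIC); cv2.imwrite('pics/c1.png',np.clip(a[:,:,::-1].astype(float)*1.8,0,255))
q=np.load('pics/scene0.npz')['p']
a=cv2.resize(q[140:300,190:430],None,fx=3.3,fy=3.3,interpolation=cv2.INTER_CUBIC); cv2.imwrite('pics/c2.png',np.clip(a[:,:,::-1].astype(float)*1.8,0,255))
```

```text
(142, 197) [ 20 181  93] [93 71 27]
(192, 210) [ 19 188  95] [95 70 25]
(234, 198) [ 20 183  96] [96 72 27]
(139, 250) [ 20 187  94] [94 70 25]
(350, 194) [ 14 178  76] [76 47 23]
(335, 235) [ 16 122 117] [117  91  61]
(270, 135) [ 14 255 128] [128  60   0]
(35, 195) [  8 153  40] [40 22 16]
gold [270.9 135.4] [255 126  33  19 402] [ 0.7804 -0.002   0.016 ] depthz [ 0.783 -0.002  0.009]
gold [141.9 196.5] [131 186  23  22 399] [0.602  0.3512 0.016 ] depthz [0.603 0.352 0.014]
gold [234.3 198.1] [224 188  22  21 377] [0.5999 0.0972 0.016 ] depthz [0.6   0.098 0.014]
gold [350.8 193.4] [333 189  37  10  94] [ 0.6158 -0.2254  0.016 ] depthz [ 0.593 -0.203  0.14 ]
gold [192.4 210.1] [181 200  23  22 393] [0.5653 0.2112 0.016 ] depthz [0.566 0.211 0.014]
gold [139.2 249.7] [128 239  24  22 424] [0.4558 0.3507 0.016 ] depthz [0.455 0.351 0.014]
black1 [0.696 0.109 0.016]
blue [ 0.604 -0.021  0.016]
nut [0.478 0.091 0.03 ]
padl [ 0.359 -0.017  0.02 ]
tin [ 0.497 -0.398  0.04 ]
refl [ 0.784 -0.002  0.01 ][ WARN:0@0.196] global loadsave.cpp:1063 imwrite_ Unsupported depth image for selected encoder is fallbacked to CV_8U.
```

View pics/c1.png

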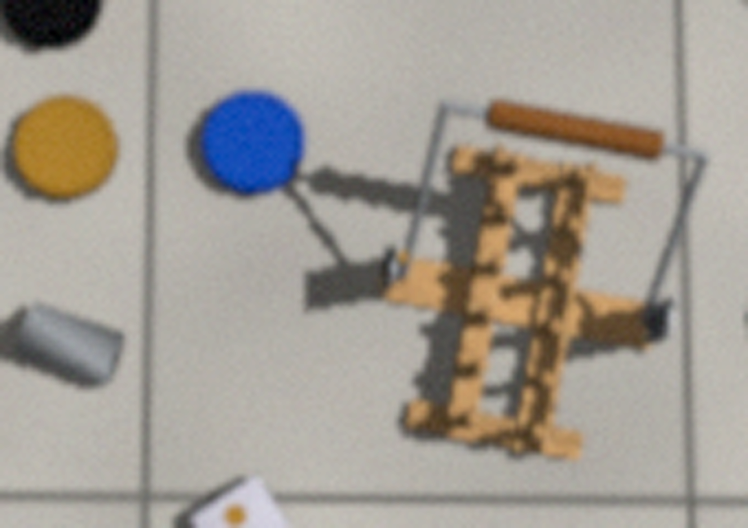

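View pics/c2.png

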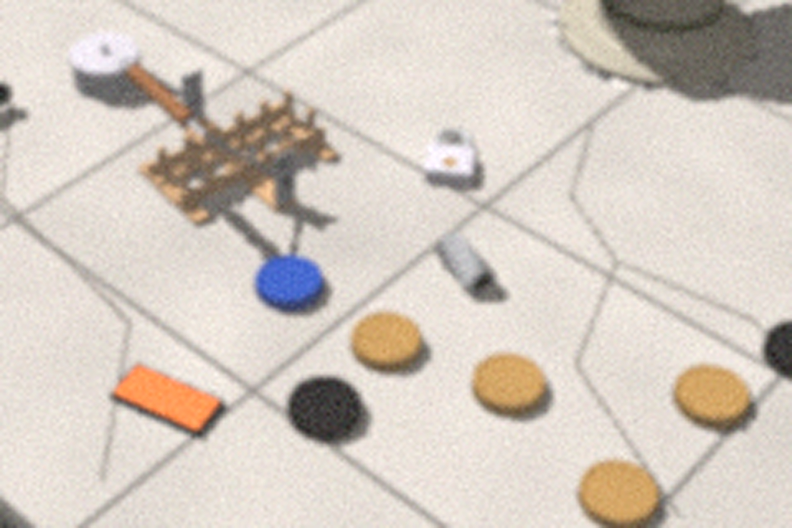

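The crops confirm the four gold lids. The rack yaw is about -9.5° with +x up in the image, and the handle leans toward +x at about 0.94 rad. Next I'll measure the rack precisely.

Run:
```python
from h import *
z=np.load('pics/top0.npz');p,d=z['p'],z['d']
P=cloud('top',d); hsv=cv2.cvtColor(p,cv2.COLOR_RGB2HSV)
reg=np.zeros((420,560),bool);reg[185:280,300:385]=1
print('table z',np.median(P[230:260,260:290,2]))
wood=reg&(hsv[...,1]>90)&(hsv[...,0]>9)&(hsv[...,0]<24)
w2=wood&(P[...,2]<0.1)
# base extents: all wood lower, via minAreaRect in world after depth
pts=P[w2&(P[...,2]>-.01)][:,:2].astype(np.float32)
r=cv2.minAreaRect(pts*1000);print('rect all wood',r)
t=reg&(P[...,2]>.038)&(P[...,2]<.058)&wood
n,l,s,c=cv2.connectedComponentsWithStats(t.astype(np.uint8),connectivity=4)
for i in range(1,n):
    if s[i,4]>=3: print('tine',s[i,4],np.round(c[i],1),np.round(P[l==i].mean(0),4))
e=reg&(P[...,2]>.055)&(P[...,2]<.08)&(hsv[...,1]<90)
n,l,s,c=cv2.connectedComponentsWithStats(e.astype(np.uint8))
for i in range(1,n):
    if s[i,4]>=3: print('steel',s[i,4],np.round(c[i],1),np.round(P[l==i].mean(0),4))
g=reg&(P[...,2]>.11)
if g.any():
  q=P[g&wood];print('grip',len(q),q.mean(0),np.percentile(q[:,2],[5,50,95])); m=q.mean(0);u,_,vt=np.linalg.svd(q-m);print(vt[0])
a=p[180:285,295:390]; a=cv2.resize(a,None,fx=5.5,fy=5.5,interpolation=cv2.INTER_CUBIC); cv2.imwrite('pics/c3.png',np.clip(a[:,:,::-1].astype(float)*2,0,255).astype(np.uint8))
```

```text
table z -0.0010347156152028525
rect all wood ((504.7825927734375, -188.536376953125), (163.45657348632812, 181.16917419433594), 80.64205932617188)
tine 9 [336.4 201.1] [ 0.5885 -0.1808  0.0475]
tine 11 [351.4 203.9] [ 0.5812 -0.2209  0.048 ]
tine 13 [334.6 212.4] [ 0.5579 -0.1756  0.047 ]
tine 11 [349.2 215.2] [ 0.5505 -0.2146  0.0476]
tine 12 [332.3 223.8] [ 0.5268 -0.169   0.048 ]
tine 14 [347.2 226.6] [ 0.5197 -0.209   0.0466]
tine 11 [330.4 235.5] [ 0.4954 -0.1634  0.0479]
tine 14 [345.3 238.5] [ 0.4878 -0.2031  0.0478]
tine 11 [328.1 247.6] [ 0.4633 -0.1572  0.0472]
tine 11 [343.4 250.1] [ 0.4571 -0.1976  0.0477]
tine 12 [326.3 259.2] [ 0.4326 -0.1522  0.0475]
tine 12 [341.  262.2] [ 0.4252 -0.1908  0.0481]
steel 24 [314.1 214.1] [ 0.5498 -0.1185  0.0686]
steel 25 [308.7 223.4] [ 0.5251 -0.1044  0.067 ]
steel 25 [369.9 225.6] [ 0.5208 -0.2652  0.0674]
steel 22 [371.2 236.4] [ 0.4924 -0.2683  0.0667]
grip 238 [ 0.58227623 -0.19417705  0.18659998] [0.13267232 0.13807265 0.1430918 ]
[-0.18048203  0.17074605  0.96864442]
```

View pics/c3.png

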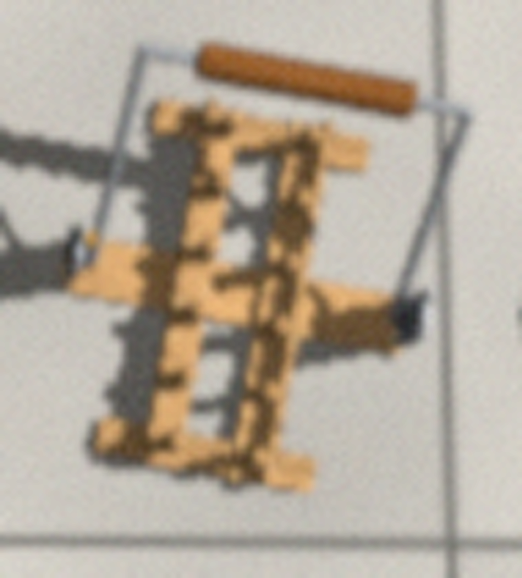

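Every one of the 12 tines shows up, so I can fit the rack frame to them.

```bash
cat >> h.py <<'E'
T_=np.array([[.5885,-.1808],[.5812,-.2209],[.5579,-.1756],[.5505,-.2146],[.5268,-.169],[.5197,-.209],[.4954,-.1634],[.4878,-.2031],[.4633,-.1572],[.4571,-.1976],[.4326,-.1522],[.4252,-.1908]])
M_=np.array([[x,y] for x in (.08,.048,.016,-.016,-.048,-.08) for y in(.02,-.02)])
C=T_.mean(0); H=M_.T@(T_-C); yaw=np.arctan2(H[0,1]-H[1,0],H[0,0]+H[1,1])
R=np.array([[np.cos(yaw),-np.sin(yaw)],[np.sin(yaw),np.cos(yaw)]])
def w(x,y=0): return C+R@np.array([x,y])
def lids(p):
    hsv=cv2.cvtColor(p,cv2.COLOR_RGB2HSV)
    m=((hsv[...,0]>16)&(hsv[...,0]<25)&(hsv[...,1]>150)&(hsv[...,2]>70)).astype(np.uint8)
    n,l,s,c=cv2.connectedComponentsWithStats(m)
    return [np.round(ray('top',*c[i],0.016)[:2],4) for i in range(1,n) if s[i,4]>200]
E
python3 - <<'E'
from h import *
print(C,np.degrees(yaw),np.abs((M_@R.T+C-T_)).max(0))
z=np.load('pics/top0.npz');p,d=z['p'],z['d'];P=cloud('top',d);hsv=cv2.cvtColor(p,cv2.COLOR_RGB2HSV)
g=(P[...,2]>.12)&(P[...,2]<.16);g[:185]=0;g[280:]=0;g[:,:300]=0;g[:,385:]=0
q=P[g];print('bail pts',len(q),q.mean(0)); b=(q[:,:2]-C)@R; print('rack frame',b.mean(0),np.median(q[:,2]),b.min(0),b.max(0))
s=env.observe();ty=np.array(s['tool_rot'])[:2,1];print('tool y ang',np.degrees(np.arctan2(ty[1],ty[0])))
for n,x in [('grip now',.076),('folded',.13),('tilt-start',-.105),('slots',-.064),('',-.032),('',0),('',.032),('',.064)]: print(n,np.round(w(x),4))
print('dir x',R[:,0])
E
```

```text
[ 0.50716667 -0.18618333] -10.601619626357735 [0.00098066 0.00058906]
bail pts 362 [ 0.5922     -0.20157748  0.13580742]
rack frame [0.08641403 0.00051299] 0.13651415834568126 [ 0.07359958 -0.07824012] [0.09689237 0.07715362]
tool y ang 72.41980441343316
grip now [ 0.5819 -0.2002]
folded [ 0.6349 -0.2101]
tilt-start [ 0.404  -0.1669]
slots [ 0.4443 -0.1744]
 [ 0.4757 -0.1803]
 [ 0.5072 -0.1862]
 [ 0.5386 -0.1921]
 [ 0.5701 -0.198 ]
dir x [ 0.98293015 -0.18397914]
```

Emit:
servo_tool([
  {"tx":1.43,"ty":-2.42,"yaw":0.7,"claw":0},
  {"tx":1.43,"ty":-2.42,"yaw":0.7},
  {"tx":1.43,"ty":-2.42,"yaw":0.7},
  {"tx":1.43,"ty":-2.42,"yaw":0.7},
  {"tx":1.43,"ty":-2.42,"yaw":0.7},
  {"tx":1.43,"ty":-2.42,"yaw":0.7},
  {"tx":1.43,"ty":-2.42,"yaw":0.7},
  {"tx":1.43,"ty":-2.42,"yaw":0.7},
  {"tx":1.43,"ty":-2.42,"yaw":0.7},
  {"tx":1.43,"ty":-2.42,"yaw":0.7},
  {"tx":1.43,"ty":-2.42},
  {"tx":1.43,"ty":-2.42},
  {"tx":1.43,"ty":-2.42},
  {"tx":1.43,"ty":-2.42},
  {"tx":1.43,"ty":-2.42},
])

```text
invalid input at $.steps[0]: expected keys tx, ty, tz, yaw, claw
```

Emit:
servo_tool([
  {"tx":1.43,"ty":-2.42},
  {"tx":1.43,"ty":-2.42},
  {"tx":1.43,"ty":-2.42},
  {"tx":1.43,"ty":-2.42},
  {"tx":1.43,"ty":-2.42},
  {"tx":1.43,"ty":-2.42},
  {"tx":1.43,"ty":-2.42},
  {"tx":1.43,"ty":-2.42},
  {"tx":1.43,"ty":-2.42},
  {"tx":1.43,"ty":-2.42},
  {"tx":1.43,"ty":-2.42},
  {"tx":1.43,"ty":-2.42},
  {"tx":1.43,"ty":-2.42},
  {"tx":1.43,"ty":-2.42},
  {"tx":1.43,"ty":-2.42},
  {"tx":0},
  {"tx":0},
])

```text
invalid input at $.steps[0]: expected keys tx, ty, tz, yaw, claw
```

Emit:
servo_tool([
  {"tx":1.43,"ty":-2.42,"tz":0,"yaw":0.7,"claw":0},
  {"tx":2.14,"ty":-3.63,"tz":0,"yaw":0.7,"claw":0},
  {"tx":2.14,"ty":-3.63,"tz":0,"yaw":0.7,"claw":0},
  {"tx":2.14,"ty":-3.63,"tz":0,"yaw":0.7,"claw":0},
  {"tx":2.14,"ty":-3.63,"tz":0,"yaw":0.7,"claw":0},
  {"tx":2.14,"ty":-3.63,"tz":0,"yaw":0.7,"claw":0},
  {"tx":2.14,"ty":-3.63,"tz":0,"yaw":0.7,"claw":0},
  {"tx":2.14,"ty":-3.63,"tz":0,"yaw":0.7,"claw":0},
  {"tx":2.14,"ty":-3.63,"tz":0,"yaw":0.7,"claw":0},
  {"tx":2.14,"ty":-3.63,"tz":0,"yaw":0.7,"claw":0},
  {"tx":2.14,"ty":-3.63,"tz":0,"yaw":0,"claw":0},
  {"tx":2.14,"ty":-3.63,"tz":0,"yaw":0,"claw":0},
  {"tx":2.14,"ty":-3.63,"tz":0,"yaw":0,"claw":0},
  {"tx":2.14,"ty":-3.63,"tz":0,"yaw":0,"claw":0},
  {"tx":2.14,"ty":-3.63,"tz":0,"yaw":0,"claw":0},
  {"tx":2.14,"ty":-3.63,"tz":0,"yaw":0,"claw":0},
  {"tx":2.14,"ty":-3.63,"tz":0,"yaw":0,"claw":0},
  {"tx":2.14,"ty":-3.63,"tz":0,"yaw":0,"claw":0},
  {"tx":2.14,"ty":-3.63,"tz":0,"yaw":0,"claw":0},
  {"tx":0,"ty":0,"tz":0,"yaw":0,"claw":0},
])

```text
time_s: 2.1
position: [0.5669, -0.1573, 0.2488]
tool_rot: [[-0.982, 0.187, -0.001], [0.187, 0.982, -0.0], [0.001, -0.0, -1.0]]
ft_force: [-0.9, 0.4, -0.7]
grip_width: 0.0001
gripper_force: 0.0
```

Emit:
servo_tool([
  {"tx":2.7,"ty":-4.0,"tz":0,"yaw":0,"claw":0},
  {"tx":0,"ty":-0.5,"tz":-2,"yaw":0,"claw":0},
  {"tx":0,"ty":0,"tz":-3,"yaw":0,"claw":0},
  {"tx":0,"ty":0,"tz":-2,"yaw":0,"claw":0},
  {"tx":0,"ty":0,"tz":-1,"yaw":0,"claw":0},
  {"tx":0,"ty":0,"tz":-1,"yaw":0,"claw":0},
  {"tx":1.0,"ty":-0.2,"tz":-1.1,"yaw":0,"claw":0},
  {"tx":0.9,"ty":-0.16,"tz":-1.2,"yaw":0,"claw":0},
  {"tx":0.7,"ty":-0.1,"tz":-1.1,"yaw":0,"claw":0},
  {"tx":0.5,"ty":-0.1,"tz":-1.2,"yaw":0,"claw":0},
  {"tx":0.4,"ty":-0.1,"tz":-1.2,"yaw":0,"claw":0},
  {"tx":0.4,"ty":-0.1,"tz":-1.3,"yaw":0,"claw":0},
  {"tx":0.2,"ty":0,"tz":-1.3,"yaw":0,"claw":0},
  {"tx":0.1,"ty":0,"tz":-1.0,"yaw":0,"claw":0},
  {"tx":0,"ty":0,"tz":-0.3,"yaw":0,"claw":0},
  {"tx":0,"ty":0,"tz":-0.2,"yaw":0,"claw":0},
  {"tx":0,"ty":0,"tz":0,"yaw":0,"claw":0},
])

```text
time_s: 3.8
position: [0.6343, -0.2057, 0.0627]
tool_rot: [[-0.983, 0.183, 0.0], [0.183, 0.983, -0.0], [-0.0, -0.0, -1.0]]
ft_force: [-4.5, 2.1, 8.6]
grip_width: -0.0001
gripper_force: 4.7
```

Emit:
servo_tool([
  {"tx":0,"ty":0,"tz":3,"yaw":0,"claw":0},
  {"tx":0,"ty":0,"tz":4.5,"yaw":0,"claw":0},
  {"tx":0,"ty":0,"tz":4.5,"yaw":0,"claw":8.5},
  {"tx":-1,"ty":3,"tz":0,"yaw":0,"claw":8.5},
  {"tx":-1,"ty":4.3,"tz":0,"yaw":0,"claw":8.5},
  {"tx":-1,"ty":4.3,"tz":0,"yaw":0,"claw":8.5},
  {"tx":-0.4,"ty":4.3,"tz":0,"yaw":0,"claw":8.5},
  {"tx":0,"ty":2,"tz":0,"yaw":0,"claw":8.5},
  {"tx":0,"ty":0,"tz":0,"yaw":0,"claw":8.5},
  {"tx":0,"ty":0,"tz":0,"yaw":0,"claw":8.5},
])

```text
time_s: 4.8
position: [0.6006, -0.0271, 0.1814]
tool_rot: [[-0.983, 0.183, 0.0], [0.183, 0.983, -0.0], [-0.0, -0.0, -1.0]]
ft_force: [0.2, -0.9, 0.1]
grip_width: 0.0848
gripper_force: 0.0
```

Run:
```python
from h import *
p,d=grab('top','t1'); print(lids(p)); st()
q,e=grab('scene','s1')
P=cloud('top',d); g=(P[...,2]>.025)&(P[...,2]<.06); b=(P[...,:2]-C)@R; g&=(b[...,0]>.1)&(b[...,0]<.15)&(abs(b[...,1])<.08); print('bail',b[g].mean(0),P[g][:,2].max(),g.sum())
```

```text
[array([0.6023, 0.3518])]
4.85 [ 0.6007 -0.0277  0.1813] [-0.3  0.2  0.3] 0.08501707153470496 0.0
bail [ 0.12758489 -0.00038288] 0.049142337192858765 323
```

View pics/t1.png

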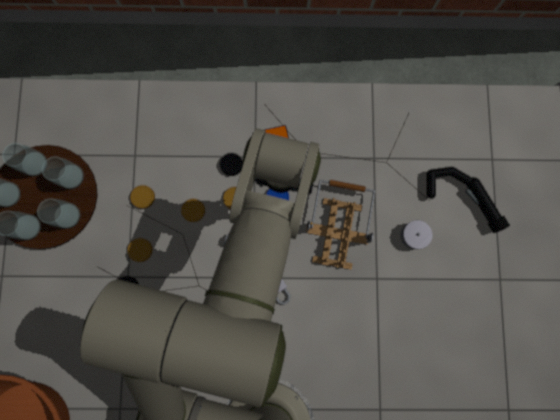

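Run:
```python
from h import *
print(env.tcp_to_tips)
q=np.load('pics/scene0.npz')['d'];P=cloud('scene',q)
z=np.load('pics/s1.npz');P=cloud('scene',z['d']);s=env.observe()
g=(abs(P[...,0]-.60)<.07)&(abs(P[...,1]+.028)<.07)&(P[...,2]<.25)&(P[...,2]>.1)
v=np.sort(P[g][:,2]);print(len(v),v[:30:3])
```

```text
0.019
357 [0.17425132 0.17576487 0.17660019 0.1776866  0.17936075 0.18102221
 0.18188247 0.18274713 0.18337572 0.18513486]
```

Emit:
servo_tool([
  {"tx":0,"ty":4,"tz":0,"yaw":0,"claw":8.5},
  {"tx":0,"ty":4.5,"tz":0,"yaw":0,"claw":8.5},
  {"tx":0,"ty":4,"tz":0,"yaw":0,"claw":8.5},
  {"tx":0,"ty":0,"tz":-4.5,"yaw":0,"claw":8.5},
  {"tx":0,"ty":0,"tz":-4.5,"yaw":0,"claw":8.5},
  {"tx":0,"ty":0,"tz":-4,"yaw":0,"claw":8.5},
  {"tx":0,"ty":0,"tz":-2,"yaw":0,"claw":8.5},
  {"tx":0,"ty":0,"tz":-1,"yaw":0,"claw":8.5},
  {"tx":0,"ty":0,"tz":0,"yaw":0,"claw":8.5},
  {"tx":0,"ty":0,"tz":0,"yaw":0,"claw":8.5},
], newtons=20)

```text
time_s: 5.9
position: [0.6015, 0.0976, 0.0225]
tool_rot: [[-0.983, 0.184, 0.002], [0.184, 0.983, -0.0], [-0.002, 0.0, -1.0]]
ft_force: [0.3, 0.0, 1.0]
grip_width: 0.0851
gripper_force: 0.0
```

Emit:
servo_tool([
  {"tx":-0.1,"ty":0,"tz":-0.7,"yaw":0,"claw":8.5},
  {"tx":0,"ty":0,"tz":0,"yaw":0,"claw":6},
  {"tx":0,"ty":0,"tz":0,"yaw":0,"claw":6},
  {"tx":0,"ty":0,"tz":0,"yaw":0,"claw":6},
  {"tx":0,"ty":0,"tz":0,"yaw":0,"claw":6},
  {"tx":0,"ty":0,"tz":0,"yaw":0,"claw":6},
], newtons=20)

```text
time_s: 6.5
position: [0.5998, 0.0981, 0.0148]
tool_rot: [[-0.983, 0.183, 0.001], [0.183, 0.983, -0.0], [-0.001, 0.0, -1.0]]
ft_force: [-0.7, 0.7, 6.2]
grip_width: 0.0648
gripper_force: 22.7
```

Emit:
servo_tool([
  {"tx":0,"ty":0,"tz":2,"yaw":0,"claw":6},
  {"tx":0,"ty":0,"tz":4,"yaw":0,"claw":6},
  {"tx":-1.2,"ty":-1.66,"tz":2.5,"yaw":0,"claw":6},
  {"tx":-2.41,"ty":-3.32,"tz":0,"yaw":0,"claw":6},
  {"tx":-2.41,"ty":-3.32,"tz":0,"yaw":0,"claw":6},
  {"tx":-2.41,"ty":-3.32,"tz":0,"yaw":0,"claw":6},
  {"tx":-2.41,"ty":-3.32,"tz":0,"yaw":0,"claw":6},
  {"tx":-2.41,"ty":-3.32,"tz":0,"yaw":0,"claw":6},
  {"tx":-2.41,"ty":-3.32,"tz":0,"yaw":0,"claw":6},
  {"tx":-2.41,"ty":-3.32,"tz":0,"yaw":0,"claw":6},
  {"tx":-1.2,"ty":-1.66,"tz":0,"yaw":0,"claw":6},
  {"tx":0,"ty":0,"tz":0,"yaw":0,"claw":6},
  {"tx":0,"ty":0,"tz":0,"yaw":0,"claw":6},
])

```text
time_s: 7.8
position: [0.407, -0.1675, 0.0993]
tool_rot: [[-0.983, 0.185, 0.0], [0.185, 0.983, 0.0], [-0.0, 0.0, -1.0]]
ft_force: [0.5, -0.8, 0.3]
grip_width: 0.0648
gripper_force: 22.6
```

Run:
```python
from h import *
st(); s=env.observe(); print('rack frame',(np.array(s['position'])[:2]-C)@R)
p,d=grab('scene','s2'); u,v=proj('scene',s['position']).astype(int)
a=p[v-70:v+70,u-95:u+95]; a=cv2.resize(a,None,fx=4,fy=4,interpolation=cv2.INTER_CUBIC); cv2.imwrite('pics/c4.png',np.clip(a[:,:,::-1].astype(float)*2,0,255).astype(np.uint8))
```

```text
7.8 [ 0.407  -0.1675  0.0993] [ 0.5 -0.8  0.3] 0.06477402582762584 22.579923570156097
rack frame [-1.01888273e-01 -5.25861169e-05]
```

View pics/c4.png

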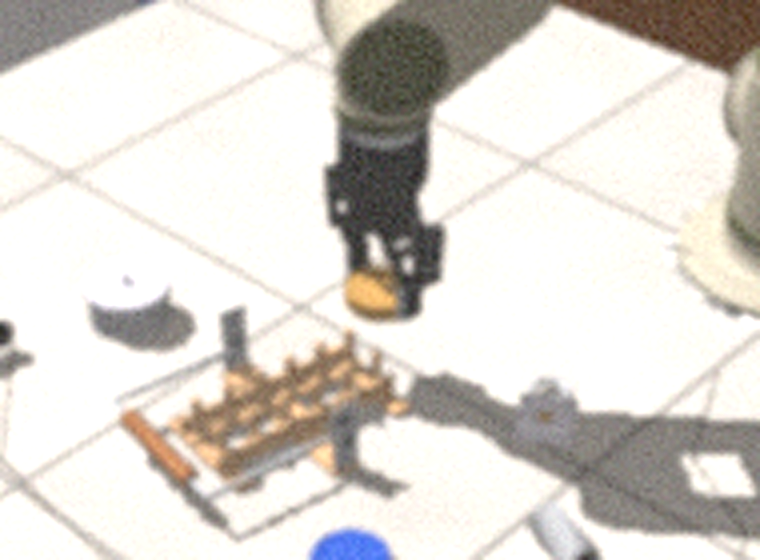

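Emit:
servo_tool([
  {"tx":0,"ty":0,"tz":-2.5,"yaw":0,"claw":6},
  {"tx":0,"ty":0,"tz":-0.7,"yaw":0,"claw":6},
  {"tx":-0.1,"ty":0.02,"tz":-0.4,"yaw":0,"claw":6},
  {"tx":-0.1,"ty":0.02,"tz":-0.4,"yaw":0,"claw":6},
  {"tx":-0.05,"ty":0,"tz":-0.3,"yaw":0,"claw":6},
  {"tx":0,"ty":0,"tz":-0.3,"yaw":0,"claw":6},
  {"tx":0.14,"ty":-0.03,"tz":-0.2,"yaw":0,"claw":6},
  {"tx":0.14,"ty":-0.02,"tz":-0.2,"yaw":0,"claw":6},
  {"tx":0.23,"ty":-0.04,"tz":0,"yaw":0,"claw":6},
  {"tx":0.22,"ty":-0.04,"tz":0,"yaw":0,"claw":6},
  {"tx":0.16,"ty":-0.03,"tz":0.1,"yaw":0,"claw":6},
  {"tx":0.16,"ty":-0.03,"tz":0.1,"yaw":0,"claw":6},
  {"tx":0,"ty":0,"tz":0,"yaw":0,"claw":6},
  {"tx":0,"ty":0,"tz":0,"yaw":0,"claw":6},
])

```text
time_s: 9.25
position: [0.4127, -0.1668, 0.0515]
tool_rot: [[-0.983, 0.182, -0.006], [0.182, 0.983, 0.004], [0.007, 0.003, -1.0]]
ft_force: [-12.0, 4.7, 10.1]
grip_width: 0.065
gripper_force: 28.3
```

```bash
cat >> h.py <<'E'
def crop(name,n='scene',hw=(60,80),k=5,off=(0,0)):
    p,d=grab(n,name); s=env.observe(); u,v=proj(n,s['position']).astype(int)+np.array(off)
    a=p[max(0,v-hw[0]):v+hw[0],max(0,u-hw[1]):u+hw[1]]; a=cv2.resize(a,None,fx=k,fy=k,interpolation=cv2.INTER_CUBIC); cv2.imwrite(f'pics/{name}c.png',np.clip(a[:,:,::-1].astype(float)*2,0,255).astype(np.uint8))
    print('rack frame',np.round((np.array(s['position'])[:2]-C)@R,4),s['position'][2],s['time_s'],np.round(s['ft_force'],1),s['grip_width'])
    P=cloud(n,d); hsv=cv2.cvtColor(p,cv2.COLOR_RGB2HSV)
    g=(hsv[...,0]>16)&(hsv[...,0]<26)&(hsv[...,1]>150)&(abs(P-np.array(s['position'])).max(-1)<.06)
    if g.sum()>20:
        q=P[g]; b=np.c_[(q[:,:2]-C)@R,q[:,2]]; m=np.median(b,0); _,sv,vt=np.linalg.svd(b-m,full_matrices=False); print('gold',g.sum(),'med',np.round(m,3),'normal',np.round(vt[2],2),'lo',np.round(np.percentile(b,3,axis=0),3),'hi',np.round(np.percentile(b,97,axis=0),3))
E
python3 -c "
from h import *
crop('s3',hw=(40,55),k=7)"
```

```text
rack frame [-0.0964  0.0017] 0.0515126982547157 9.3 [-12.7   3.8  10. ] 0.06526676107501421
```

View pics/s3c.png

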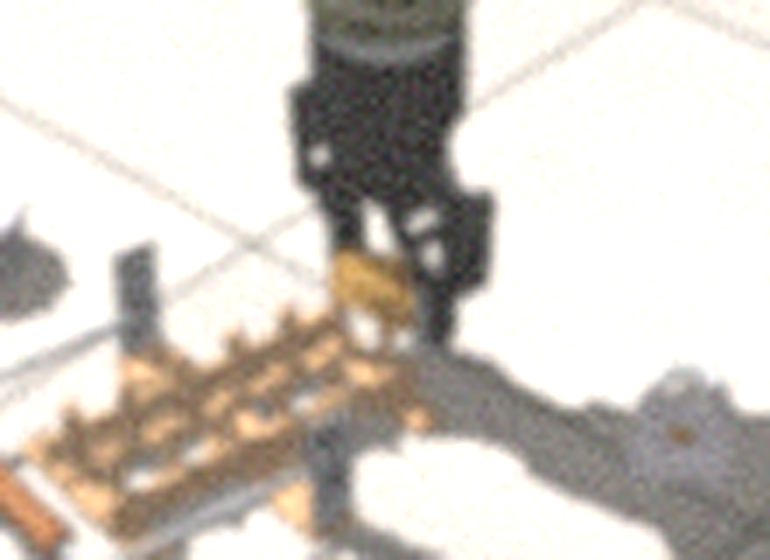

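Emit:
servo_tool([
  {"tx":0,"ty":0,"tz":2,"yaw":0,"claw":6},
  {"tx":0,"ty":0,"tz":3,"yaw":0,"claw":6},
  {"tx":0,"ty":0,"tz":0,"yaw":0,"claw":6},
])

```text
time_s: 9.6
position: [0.4165, -0.1694, 0.1044]
tool_rot: [[-0.983, 0.182, 0.005], [0.182, 0.983, -0.004], [-0.006, -0.003, -1.0]]
ft_force: [0.1, 1.1, -0.3]
grip_width: 0.0649
gripper_force: 27.5
```

```bash
sed -i 's/hsv\[...,0\]>16)&(hsv\[...,0\]<26)&(hsv\[...,1\]>150)&(abs/hsv[...,0]>14)\&(hsv[...,0]<26)\&(hsv[...,1]>110)\&(abs/' h.py; python3 -c "
from h import *
crop('s4',hw=(30,40),k=9)
crop('t4',n='top',hw=(30,40),k=9)"
```

```text
rack frame [-0.093   0.0001] 0.10278135324960021 9.65 [ 0.8  0.6 -1.4] 0.06523218649505517
gold 58 med [-0.075  0.003  0.119] normal [ 0.36 -0.02 -0.93] lo [-0.1   -0.019  0.107] hi [-0.064  0.027  0.124]
rack frame [-0.0936  0.0003] 0.10174106352823359 9.7 [-0.2  0.3 -1.5] 0.06509733434573364
```

View pics/s4c.png

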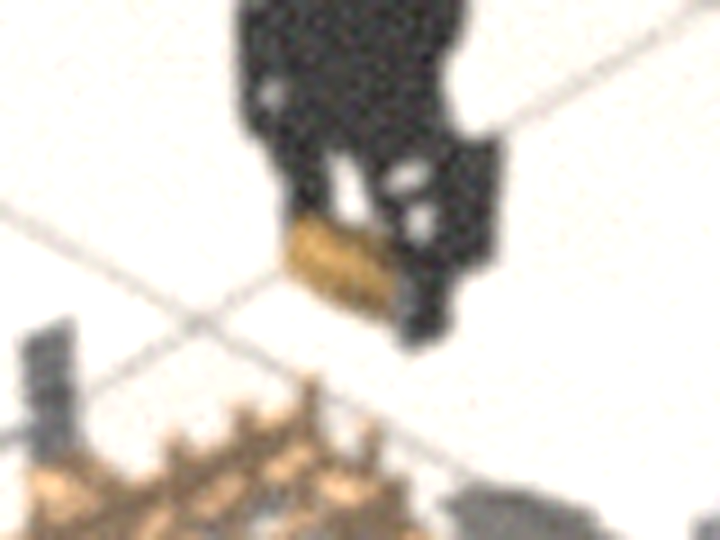

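Emit:
servo_tool([
  {"tx":3.0,"ty":-0.56,"tz":0.5,"yaw":0,"claw":6},
  {"tx":4.4,"ty":-0.82,"tz":0,"yaw":0,"claw":6},
  {"tx":4.4,"ty":-0.82,"tz":0,"yaw":0,"claw":6},
  {"tx":4.4,"ty":-0.82,"tz":0,"yaw":0,"claw":6},
  {"tx":4.2,"ty":-0.8,"tz":0,"yaw":0,"claw":6},
  {"tx":0,"ty":0,"tz":0,"yaw":0,"claw":6},
  {"tx":0,"ty":0,"tz":-2.5,"yaw":0,"claw":6},
  {"tx":0,"ty":0,"tz":-2.4,"yaw":0,"claw":6},
  {"tx":0,"ty":0,"tz":0,"yaw":0,"claw":6},
  {"tx":-0.6,"ty":0.1,"tz":0,"yaw":0,"claw":6},
  {"tx":-0.5,"ty":0.1,"tz":0,"yaw":0,"claw":6},
  {"tx":-0.17,"ty":0.03,"tz":0.3,"yaw":0,"claw":6},
  {"tx":-0.17,"ty":0.03,"tz":0.3,"yaw":0,"claw":6},
  {"tx":-0.17,"ty":0.03,"tz":0.25,"yaw":0,"claw":6},
  {"tx":-0.17,"ty":0.03,"tz":0.25,"yaw":0,"claw":6},
  {"tx":-0.24,"ty":0.04,"tz":0.2,"yaw":0,"claw":6},
  {"tx":-0.24,"ty":0.04,"tz":0.2,"yaw":0,"claw":6},
  {"tx":-0.2,"ty":0.04,"tz":0.1,"yaw":0,"claw":6},
  {"tx":0,"ty":0,"tz":0,"yaw":0,"claw":6},
])

```text
time_s: 11.6
position: [0.5936, -0.2024, 0.0731]
tool_rot: [[-0.983, 0.184, -0.001], [0.184, 0.983, 0.001], [0.002, 0.001, -1.0]]
ft_force: [0.3, -0.3, -0.1]
grip_width: 0.065
gripper_force: 27.6
```

```bash
python3 -c "
from h import *
crop('s5',hw=(35,45),k=8)"
```

```text
rack frame [ 0.0881 -0.0001] 0.07303282158157684 11.65 [-0.2 -0.4 -1. ] 0.06498861951385518
gold 71 med [0.105 0.005 0.088] normal [-0.43  0.04  0.9 ] lo [ 0.088 -0.022  0.079] hi [0.116 0.026 0.096]
```

View pics/s5c.png

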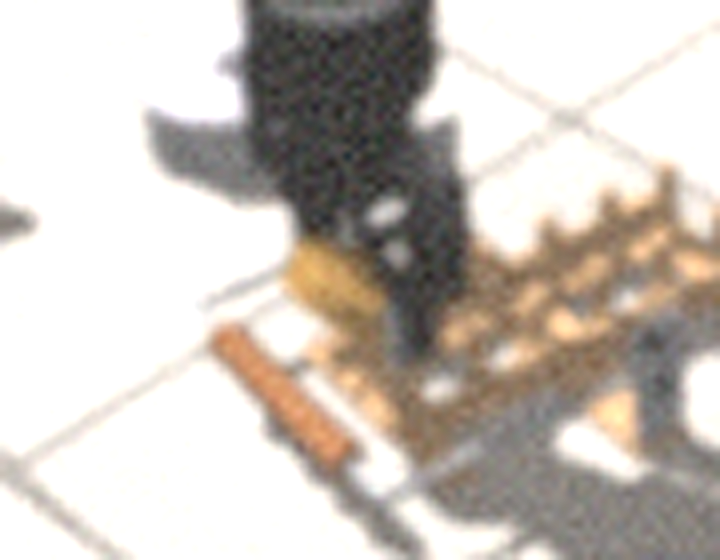

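Emit:
servo_tool([
  {"tx":1.3,"ty":-0.24,"tz":1.5,"yaw":0,"claw":6},
  {"tx":1.3,"ty":-0.24,"tz":0,"yaw":0,"claw":6},
  {"tx":0,"ty":0,"tz":-2,"yaw":0,"claw":6},
  {"tx":0,"ty":0,"tz":-1.8,"yaw":0,"claw":6},
  {"tx":-0.6,"ty":0.1,"tz":0,"yaw":0,"claw":6},
  {"tx":-0.5,"ty":0.1,"tz":0,"yaw":0,"claw":6},
  {"tx":-0.5,"ty":0.1,"tz":0.2,"yaw":0,"claw":6},
  {"tx":-0.2,"ty":0.04,"tz":0.3,"yaw":0,"claw":6},
  {"tx":0,"ty":0,"tz":0,"yaw":0,"claw":6},
])

```text
time_s: 12.55
position: [0.6049, -0.2053, 0.0569]
tool_rot: [[-0.983, 0.184, 0.008], [0.184, 0.983, -0.004], [-0.008, -0.002, -1.0]]
ft_force: [10.4, -2.4, 2.0]
grip_width: 0.0648
gripper_force: 25.8
```

Emit:
servo_tool([
  {"tx":-0.1,"ty":0,"tz":0.3,"yaw":0,"claw":6},
  {"tx":-0.1,"ty":0.04,"tz":0.3,"yaw":0,"claw":6},
  {"tx":-0.1,"ty":0,"tz":0.3,"yaw":0,"claw":6},
  {"tx":-0.1,"ty":0.04,"tz":0.3,"yaw":0,"claw":6},
  {"tx":0,"ty":0,"tz":0,"yaw":0,"claw":6},
])

```text
time_s: 13.05
position: [0.5986, -0.2035, 0.0681]
tool_rot: [[-0.983, 0.184, 0.001], [0.184, 0.983, -0.001], [-0.001, -0.0, -1.0]]
ft_force: [3.8, -1.5, 3.7]
grip_width: 0.0652
gripper_force: 23.4
```

Emit:
servo_tool([
  {"tx":-0.1,"ty":0,"tz":0.3,"yaw":0,"claw":6},
  {"tx":-0.1,"ty":0.04,"tz":0.2,"yaw":0,"claw":6},
  {"tx":-0.1,"ty":0,"tz":0,"yaw":0,"claw":6},
  {"tx":0,"ty":0,"tz":0,"yaw":0,"claw":6},
])

```text
time_s: 13.45
position: [0.5948, -0.2028, 0.0721]
tool_rot: [[-0.983, 0.184, -0.001], [0.184, 0.983, 0.001], [0.001, 0.0, -1.0]]
ft_force: [0.3, -0.3, -0.8]
grip_width: 0.0652
gripper_force: 23.1
```

```bash
python3 -c "
from h import *
crop('s6',hw=(35,45),k=8)"
```

```text
rack frame [ 0.0894 -0.0002] 0.0721135916857884 13.5 [-0.   0.1 -0.2] 0.06498723836090206
gold 45 med [0.113 0.009 0.095] normal [ 0.81 -0.14 -0.57] lo [ 0.091 -0.031  0.077] hi [0.12  0.031 0.104]
```

View pics/s6c.png

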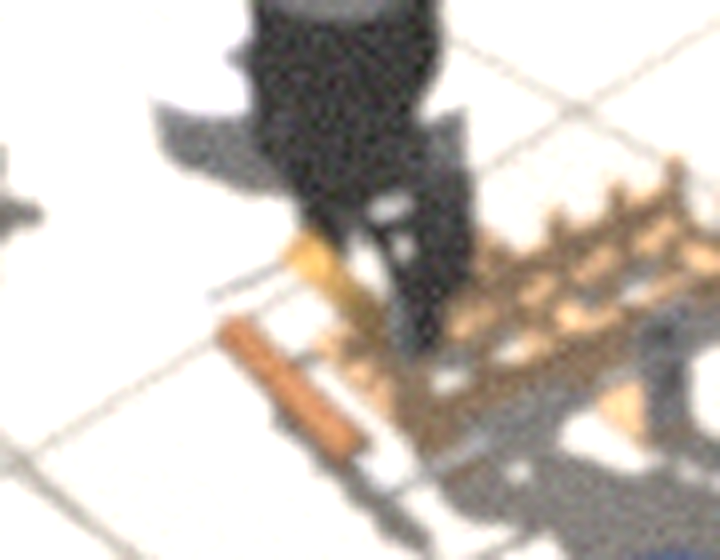

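Emit:
servo_tool([
  {"tx":0.9,"ty":-0.17,"tz":1.0,"yaw":0,"claw":6},
  {"tx":1.1,"ty":-0.2,"tz":0,"yaw":0,"claw":6},
  {"tx":0,"ty":0,"tz":-2.5,"yaw":0,"claw":6},
  {"tx":0,"ty":0,"tz":0,"yaw":0,"claw":6},
  {"tx":-0.6,"ty":0.11,"tz":0,"yaw":0,"claw":6},
  {"tx":-0.6,"ty":0.11,"tz":0.1,"yaw":0,"claw":6},
  {"tx":-0.2,"ty":0.03,"tz":0.2,"yaw":0,"claw":6},
  {"tx":-0.2,"ty":0.03,"tz":0.25,"yaw":0,"claw":6},
])

```text
time_s: 14.3
position: [0.5993, -0.204, 0.0638]
tool_rot: [[-0.983, 0.184, 0.001], [0.184, 0.983, -0.001], [-0.001, -0.0, -1.0]]
ft_force: [1.6, -0.2, -1.1]
grip_width: 0.0649
gripper_force: 23.0
```

Emit:
servo_tool([
  {"tx":-0.2,"ty":0.03,"tz":0.2,"yaw":0,"claw":6},
  {"tx":-0.2,"ty":0.03,"tz":0.15,"yaw":0,"claw":6},
  {"tx":-0.2,"ty":0.03,"tz":0.15,"yaw":0,"claw":6},
  {"tx":-0.2,"ty":0.03,"tz":0.05,"yaw":0,"claw":6},
])

```text
time_s: 14.7
position: [0.5916, -0.2028, 0.0688]
tool_rot: [[-0.983, 0.184, 0.001], [0.184, 0.983, -0.0], [-0.001, -0.0, -1.0]]
ft_force: [4.8, 0.6, -0.8]
grip_width: 0.0648
gripper_force: 22.2
```

Emit:
servo_tool([
  {"tx":-0.2,"ty":0.03,"tz":0.05,"yaw":0,"claw":6},
  {"tx":0,"ty":0,"tz":0,"yaw":0,"claw":6},
])

```text
time_s: 14.9
position: [0.5893, -0.2024, 0.0692]
tool_rot: [[-0.983, 0.184, 0.001], [0.184, 0.983, -0.0], [-0.001, -0.0, -1.0]]
ft_force: [3.8, -0.1, 0.5]
grip_width: 0.0651
gripper_force: 22.0
```

```bash
python3 -c "
from h import *
crop('s7',hw=(35,45),k=8)"
```

```text
rack frame [ 0.0838 -0.0008] 0.06914734426175642 14.95 [ 3.9 -0.   0.9] 0.06472242495591096
gold 82 med [ 0.101 -0.001  0.085] normal [ 0.98 -0.15 -0.16] lo [ 0.086 -0.031  0.038] hi [0.11  0.029 0.103]
```

Emit:
servo_tool([
  {"tx":0.3,"ty":-0.06,"tz":1.0,"yaw":0,"claw":6},
  {"tx":0,"ty":0,"tz":2.0,"yaw":0,"claw":6},
  {"tx":-2.1,"ty":0.4,"tz":0,"yaw":0,"claw":6},
  {"tx":-2.1,"ty":0.4,"tz":0,"yaw":0,"claw":6},
  {"tx":-2.0,"ty":0.4,"tz":0,"yaw":0,"claw":6},
  {"tx":0,"ty":0,"tz":0,"yaw":0,"claw":6},
  {"tx":0,"ty":0,"tz":0,"yaw":0,"claw":6},
])

```text
time_s: 15.65
position: [0.5304, -0.1912, 0.0993]
tool_rot: [[-0.983, 0.184, -0.0], [0.184, 0.983, -0.0], [0.0, -0.0, -1.0]]
ft_force: [0.2, 0.4, 0.1]
grip_width: 0.065
gripper_force: 23.0
```

```bash
python3 -c "
from h import *
crop('s8',hw=(35,45),k=8)"
```

```text
rack frame [ 0.0241 -0.0006] 0.09916277059076499 15.7 [-0.1  0.1 -0.7] 0.06477781572123043
gold 65 med [0.043 0.    0.121] normal [ 0.96 -0.17 -0.24] lo [ 0.025 -0.031  0.071] hi [0.052 0.028 0.132]
```

Emit:
servo_tool([
  {"tx":0.6,"ty":-0.11,"tz":0,"yaw":0,"claw":6},
  {"tx":0,"ty":0,"tz":-2,"yaw":0,"claw":6},
  {"tx":0,"ty":0,"tz":-1,"yaw":0,"claw":6},
  {"tx":0,"ty":0,"tz":-0.5,"yaw":0,"claw":6},
  {"tx":0,"ty":0,"tz":0,"yaw":0,"claw":6},
])

```text
time_s: 16.2
position: [0.5349, -0.1914, 0.0624]
tool_rot: [[-0.983, 0.183, -0.006], [0.183, 0.983, 0.003], [0.006, 0.002, -1.0]]
ft_force: [-5.1, 0.8, -2.1]
grip_width: 0.0646
gripper_force: 25.0
```

Emit:
servo_tool([
  {"tx":-0.1,"ty":0,"tz":-0.5,"yaw":0,"claw":6},
  {"tx":-0.1,"ty":0,"tz":-0.5,"yaw":0,"claw":6},
  {"tx":0,"ty":0,"tz":-0.3,"yaw":0,"claw":6},
  {"tx":0,"ty":0,"tz":0,"yaw":0,"claw":6},
])

```text
time_s: 16.6
position: [0.531, -0.1911, 0.0506]
tool_rot: [[-0.983, 0.183, -0.009], [0.183, 0.983, 0.003], [0.01, 0.001, -1.0]]
ft_force: [-20.0, 1.1, 8.1]
grip_width: 0.0649
gripper_force: 26.7
```

```bash
python3 -c "
from h import *
crop('s9',hw=(35,45),k=8)"
```

```text
rack frame [ 0.0243 -0.0005] 0.0503981586813827 16.65 [-18.2   1.7   8.8] 0.06475184175730604
gold 68 med [0.043 0.003 0.076] normal [ 0.98 -0.18 -0.11] lo [ 0.026 -0.032  0.024] hi [0.054 0.029 0.085]
```

Emit:
servo_tool([
  {"tx":-0.4,"ty":0.07,"tz":0,"yaw":0,"claw":6},
  {"tx":0,"ty":0,"tz":-0.4,"yaw":0,"claw":6},
  {"tx":0,"ty":0,"tz":0,"yaw":0,"claw":6},
])

```text
time_s: 16.95
position: [0.5292, -0.191, 0.0462]
tool_rot: [[-0.983, 0.183, -0.004], [0.183, 0.983, 0.001], [0.004, 0.001, -1.0]]
ft_force: [-7.8, 0.3, -0.6]
grip_width: 0.065
gripper_force: 25.8
```

```bash
python3 -c "
from h import *
crop('s10',hw=(35,45),k=8)"
```

```text
rack frame [ 0.0226 -0.0007] 0.0460776643191534 17.0 [-6.7  0.9  0.5] 0.06507555658239955
gold 70 med [0.041 0.002 0.073] normal [-0.97  0.06  0.24] lo [ 0.025 -0.03   0.023] hi [0.05  0.026 0.08 ]
```

Emit:
servo_tool([
  {"tx":-0.2,"ty":0.04,"tz":-0.1,"yaw":0,"claw":6},
  {"tx":0,"ty":0,"tz":0,"yaw":0,"claw":7.2},
  {"tx":0,"ty":0,"tz":0,"yaw":0,"claw":8.5},
  {"tx":0,"ty":0,"tz":0,"yaw":0,"claw":8.5},
  {"tx":0,"ty":0,"tz":0,"yaw":0,"claw":8.5},
  {"tx":0,"ty":0,"tz":2,"yaw":0,"claw":8.5},
  {"tx":0,"ty":0,"tz":4,"yaw":0,"claw":8.5},
  {"tx":0,"ty":2,"tz":3,"yaw":0,"claw":8.5},
  {"tx":0,"ty":4,"tz":0,"yaw":0,"claw":8.5},
  {"tx":0,"ty":4,"tz":0,"yaw":0,"claw":8.5},
  {"tx":0,"ty":4,"tz":0,"yaw":0,"claw":8.5},
  {"tx":0,"ty":0,"tz":0,"yaw":0,"claw":8.5},
])

```text
time_s: 18.2
position: [0.5278, -0.0471, 0.136]
tool_rot: [[-0.984, 0.179, -0.0], [0.179, 0.984, 0.001], [0.001, 0.001, -1.0]]
ft_force: [-0.6, -1.3, -0.8]
grip_width: 0.0852
gripper_force: 0.0
```

```bash
cat >> h.py <<'E'
def survey(name):
    p,d=grab('top',name+'t'); q,e=grab('scene',name+'s'); st()
    for n,im,dp in (('top',p,d),('scene',q,e)):
        P=cloud(n,dp); hsv=cv2.cvtColor(im,cv2.COLOR_RGB2HSV)
        m=(hsv[...,0]>14)&(hsv[...,0]<26)&(hsv[...,1]>135)&(hsv[...,2]>28)&(P[...,2]>-.01)&(P[...,2]<.3)
        k,l,s,c=cv2.connectedComponentsWithStats(m.astype(np.uint8))
        for i in range(1,k):
            if s[i,4]>60:
                b=P[l==i]
                print(n,s[i,4],'ctr@.016',np.round(ray(n,*c[i],.016)[:2],4),'depth med',np.round(np.median(b,0),3))
        b=(P[...,:2]-C)@R; zz=P[...,2]; inr=(abs(b[...,0])<.1)&(abs(b[...,1])<.035)&(zz>.058)&(zz<.095)
        for x in (-.064,-.032,0,.032,.064):
            k=inr&(abs(b[...,0]-x)<.016)
            if k.sum()>5: print(n,'slot',x,k.sum(),'x',np.round(np.percentile(b[k][:,0],[5,50,95]),3),'y',np.round(np.percentile(b[k][:,1],[5,95]),3),'ztop',np.round(np.percentile(zz[k],95),3))
E
python3 -c "
from h import *
survey('v1')"
```

```text
18.3 [ 0.5284 -0.0506  0.136 ] [ 0.4 -1.1 -0.6] 0.084863949235284 0.0
top 414 ctr@.016 [0.6016 0.3515] depth med [0.601 0.352 0.014]
top 407 ctr@.016 [0.5653 0.2113] depth med [0.566 0.212 0.014]
top 191 ctr@.016 [ 0.5413 -0.1967] depth med [ 0.535 -0.19   0.068]
top 438 ctr@.016 [0.4557 0.3504] depth med [0.455 0.351 0.014]
top slot 0.032 139 x [0.023 0.03  0.037] y [-0.026  0.025] ztop 0.079
scene 376 ctr@.016 [-0.2474  0.3313] depth med [-0.106  0.362  0.104]
scene 358 ctr@.016 [-0.2587  0.4258] depth med [-0.101  0.448  0.105]
scene 65 ctr@.016 [0.4625 0.3452] depth med [0.467 0.345 0.015]
scene slot 0.032 59 x [0.021 0.029 0.037] y [-0.024  0.028] ztop 0.078
```

Emit:
servo_tool([
  {"tx":0.4,"ty":3.0,"tz":0,"yaw":0,"claw":8.5},
  {"tx":0.7,"ty":4.6,"tz":0,"yaw":0,"claw":8.5},
  {"tx":0.7,"ty":4.6,"tz":0,"yaw":0,"claw":8.5},
  {"tx":0.7,"ty":4.6,"tz":0,"yaw":0,"claw":8.5},
  {"tx":0.7,"ty":4.6,"tz":0,"yaw":0,"claw":8.5},
  {"tx":0.5,"ty":4.6,"tz":-1,"yaw":0,"claw":8.5},
  {"tx":0,"ty":0,"tz":-4,"yaw":0,"claw":8.5},
  {"tx":0,"ty":0,"tz":-4,"yaw":0,"claw":8.5},
  {"tx":0,"ty":0,"tz":0,"yaw":0,"claw":8.5},
  {"tx":0,"ty":0,"tz":0,"yaw":0,"claw":8.5},
])

```text
time_s: 19.3
position: [0.5662, 0.208, 0.0464]
tool_rot: [[-0.983, 0.185, -0.0], [0.185, 0.983, -0.0], [0.0, -0.0, -1.0]]
ft_force: [-0.3, 0.2, 0.4]
grip_width: 0.0848
gripper_force: 0.0
```

Emit:
servo_tool([
  {"tx":0,"ty":0.35,"tz":-2,"yaw":0,"claw":8.5},
  {"tx":0,"ty":0,"tz":-1.15,"yaw":0,"claw":8.5},
  {"tx":0,"ty":0,"tz":0,"yaw":0,"claw":6},
  {"tx":0,"ty":0,"tz":0,"yaw":0,"claw":6},
  {"tx":0,"ty":0,"tz":0,"yaw":0,"claw":6},
  {"tx":0,"ty":0,"tz":0,"yaw":0,"claw":6},
  {"tx":0,"ty":0,"tz":0,"yaw":0,"claw":6},
])

```text
time_s: 20.0
position: [0.5659, 0.2124, 0.0154]
tool_rot: [[-0.983, 0.184, 0.002], [0.184, 0.983, 0.0], [-0.002, 0.0, -1.0]]
ft_force: [-1.1, -1.6, 5.8]
grip_width: 0.0655
gripper_force: 22.8
```

Emit:
servo_tool([
  {"tx":0,"ty":0,"tz":2,"yaw":0,"claw":6},
  {"tx":0,"ty":0,"tz":4,"yaw":0,"claw":6},
  {"tx":-0.8,"ty":-1.9,"tz":2.5,"yaw":0,"claw":6},
  {"tx":-1.59,"ty":-3.79,"tz":0,"yaw":0,"claw":6},
  {"tx":-1.59,"ty":-3.79,"tz":0,"yaw":0,"claw":6},
  {"tx":-1.59,"ty":-3.79,"tz":0,"yaw":0,"claw":6},
  {"tx":-1.59,"ty":-3.79,"tz":0,"yaw":0,"claw":6},
  {"tx":-1.59,"ty":-3.79,"tz":0,"yaw":0,"claw":6},
  {"tx":-1.59,"ty":-3.79,"tz":0,"yaw":0,"claw":6},
  {"tx":-1.59,"ty":-3.79,"tz":0,"yaw":0,"claw":6},
  {"tx":-1.59,"ty":-3.79,"tz":0,"yaw":0,"claw":6},
  {"tx":-1.59,"ty":-3.79,"tz":0,"yaw":0,"claw":6},
  {"tx":-0.8,"ty":-1.9,"tz":0,"yaw":0,"claw":6},
  {"tx":0,"ty":0,"tz":0,"yaw":0,"claw":6},
  {"tx":0,"ty":0,"tz":0,"yaw":0,"claw":6},
])

```text
time_s: 21.5
position: [0.4062, -0.1664, 0.0994]
tool_rot: [[-0.983, 0.185, 0.0], [0.185, 0.983, 0.0], [-0.0, 0.0, -1.0]]
ft_force: [0.3, -0.4, -0.1]
grip_width: 0.0652
gripper_force: 22.6
```

Emit:
servo_tool([
  {"tx":0,"ty":0,"tz":-2.5,"yaw":0,"claw":6},
  {"tx":0,"ty":0,"tz":-0.7,"yaw":0,"claw":6},
  {"tx":-0.08,"ty":0,"tz":-0.37,"yaw":0,"claw":6},
  {"tx":-0.08,"ty":0,"tz":-0.37,"yaw":0,"claw":6},
  {"tx":-0.07,"ty":0.02,"tz":-0.33,"yaw":0,"claw":6},
  {"tx":-0.06,"ty":0,"tz":-0.33,"yaw":0,"claw":6},
  {"tx":0,"ty":0,"tz":-0.33,"yaw":0,"claw":6},
  {"tx":0.07,"ty":0,"tz":-0.33,"yaw":0,"claw":6},
  {"tx":0.13,"ty":-0.03,"tz":-0.13,"yaw":0,"claw":6},
  {"tx":0.14,"ty":-0.03,"tz":-0.12,"yaw":0,"claw":6},
  {"tx":0,"ty":0,"tz":0,"yaw":0,"claw":6},
])

```text
time_s: 22.6
position: [0.4059, -0.1655, 0.0446]
tool_rot: [[-0.983, 0.182, -0.003], [0.182, 0.983, 0.002], [0.003, 0.001, -1.0]]
ft_force: [-5.6, 4.9, 7.9]
grip_width: 0.0654
gripper_force: 29.0
```

Emit:
servo_tool([
  {"tx":0,"ty":0,"tz":3,"yaw":0,"claw":6},
  {"tx":0,"ty":0,"tz":3,"yaw":0,"claw":6},
  {"tx":0,"ty":0,"tz":0,"yaw":0,"claw":6},
  {"tx":0,"ty":0,"tz":0,"yaw":0,"claw":6},
])

```text
time_s: 23.0
position: [0.407, -0.1666, 0.1047]
tool_rot: [[-0.983, 0.183, 0.001], [0.183, 0.983, -0.001], [-0.001, -0.001, -1.0]]
ft_force: [-0.5, 0.6, -0.5]
grip_width: 0.065
gripper_force: 28.3
```

```bash
python3 -c "
from h import *
crop('a1',hw=(35,45),k=8)"
```

```text
rack frame [-0.1025  0.0009] 0.10395523954101132 23.05 [ 0.6 -0.1 -1. ] 0.06501154937432271
gold 45 med [-0.083  0.004  0.122] normal [ 0.5  -0.04 -0.87] lo [-0.101 -0.023  0.111] hi [-0.075  0.025  0.127]
```

Emit:
servo_tool([
  {"tx":0,"ty":0,"tz":3.5,"yaw":0,"claw":6},
  {"tx":4.2,"ty":-0.8,"tz":0,"yaw":0,"claw":6},
  {"tx":4.2,"ty":-0.8,"tz":0,"yaw":0,"claw":6},
  {"tx":4.2,"ty":-0.8,"tz":0,"yaw":0,"claw":6},
  {"tx":4.2,"ty":-0.8,"tz":0,"yaw":0,"claw":6},
  {"tx":4.3,"ty":-0.85,"tz":0,"yaw":0,"claw":6},
  {"tx":0,"ty":0,"tz":0,"yaw":0,"claw":6},
  {"tx":0,"ty":0,"tz":-3,"yaw":0,"claw":6},
  {"tx":0,"ty":0,"tz":-3,"yaw":0,"claw":6},
  {"tx":0,"ty":0,"tz":-2.5,"yaw":0,"claw":6},
  {"tx":0,"ty":0,"tz":0,"yaw":0,"claw":6},
  {"tx":0,"ty":0,"tz":0,"yaw":0,"claw":6},
])

```text
time_s: 24.25
position: [0.6173, -0.2072, 0.0539]
tool_rot: [[-0.983, 0.184, -0.002], [0.184, 0.983, 0.001], [0.002, 0.001, -1.0]]
ft_force: [0.9, -0.2, -0.1]
grip_width: 0.0652
gripper_force: 28.1
```

```bash
python3 -c "
from h import *
crop('a2',hw=(35,45),k=8)"
```

```text
rack frame [ 0.1125 -0.0005] 0.054813457994019064 24.3 [0.  0.7 0.5] 0.06522729173663105
gold 74 med [0.131 0.004 0.069] normal [ 0.29  0.18 -0.94] lo [ 0.115 -0.026  0.044] hi [0.141 0.023 0.078]
```

Now hook it on the far tines, moving back and up.

Emit:
servo_tool([
  {"tx":-0.6,"ty":0.11,"tz":0,"yaw":0,"claw":6},
  {"tx":-0.6,"ty":0.11,"tz":0,"yaw":0,"claw":6},
  {"tx":-0.2,"ty":0.04,"tz":0,"yaw":0,"claw":6},
  {"tx":0,"ty":0,"tz":0.25,"yaw":0,"claw":6},
  {"tx":-0.07,"ty":0.01,"tz":0.25,"yaw":0,"claw":6},
])

```text
time_s: 24.8
position: [0.6052, -0.2057, 0.0616]
tool_rot: [[-0.983, 0.184, 0.008], [0.184, 0.983, -0.004], [-0.008, -0.002, -1.0]]
ft_force: [7.0, -1.4, -3.7]
grip_width: 0.0651
gripper_force: 27.0
```

Emit:
servo_tool([
  {"tx":-0.13,"ty":0.02,"tz":0.25,"yaw":0,"claw":6},
  {"tx":-0.13,"ty":0.02,"tz":0.2,"yaw":0,"claw":6},
  {"tx":-0.18,"ty":0.03,"tz":0.2,"yaw":0,"claw":6},
  {"tx":-0.18,"ty":0.03,"tz":0.2,"yaw":0,"claw":6},
])

```text
time_s: 25.2
position: [0.5981, -0.2043, 0.0696]
tool_rot: [[-0.983, 0.184, 0.005], [0.184, 0.983, -0.002], [-0.006, -0.001, -1.0]]
ft_force: [5.0, -1.7, 1.2]
grip_width: 0.0652
gripper_force: 23.6
```

Emit:
servo_tool([
  {"tx":-0.15,"ty":0.03,"tz":0.1,"yaw":0,"claw":6},
  {"tx":0,"ty":0,"tz":0,"yaw":0,"claw":6},
])

```text
time_s: 25.4
position: [0.596, -0.2041, 0.071]
tool_rot: [[-0.983, 0.183, 0.004], [0.183, 0.983, -0.002], [-0.004, -0.002, -1.0]]
ft_force: [1.9, -1.8, 6.0]
grip_width: 0.0651
gripper_force: 24.2
```

```bash
python3 -c "
from h import *
crop('a3',hw=(35,45),k=8)"
```

```text
rack frame [ 0.0906 -0.0013] 0.07100137473980363 25.45 [ 0.7 -1.1  7.2] 0.06507327365192339
gold 81 med [0.037 0.011 0.079] normal [0.07 1.   0.07] lo [ 0.028 -0.018  0.017] hi [0.119 0.032 0.101]
```

```bash
sed -i "s/max(-1)<.06)$/max(-1)<.06)\&(abs((P[...,:2]-np.array(s['position'])[:2])@R[:,0]-.01)<.03)/" h.py; python3 -c "
from h import *
crop('a4',hw=(35,45),k=8)"
```

```text
rack frame [ 0.0906 -0.0013] 0.0709878997241574 25.5 [ 1.  -1.4  6.5] 0.06492507924783525
gold 43 med [0.113 0.004 0.095] normal [ 0.97 -0.21  0.08] lo [ 0.091 -0.034  0.052] hi [0.127 0.027 0.1  ]
```

View pics/a4c.png

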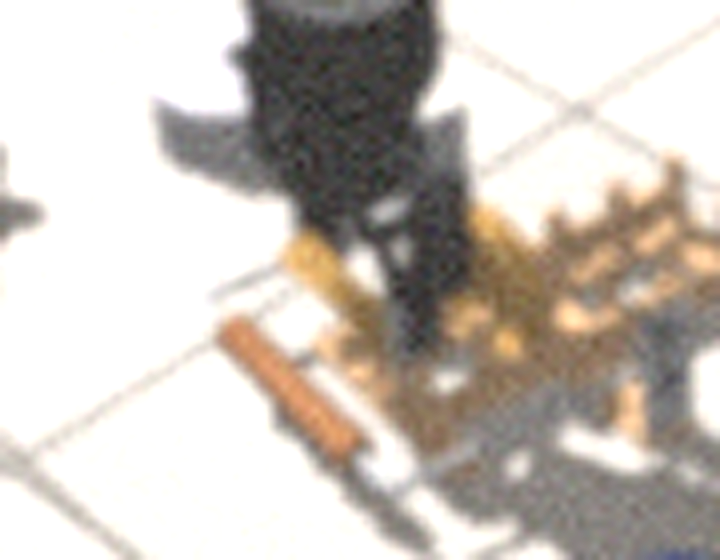

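Emit:
servo_tool([
  {"tx":0.8,"ty":-0.15,"tz":1.0,"yaw":0,"claw":6},
  {"tx":1.0,"ty":-0.12,"tz":0,"yaw":0,"claw":6},
  {"tx":0,"ty":0,"tz":-2.2,"yaw":0,"claw":6},
  {"tx":0,"ty":0,"tz":0,"yaw":0,"claw":6},
  {"tx":-0.6,"ty":0.11,"tz":0,"yaw":0,"claw":6},
  {"tx":-0.5,"ty":0.08,"tz":0.1,"yaw":0,"claw":6},
  {"tx":-0.2,"ty":0.03,"tz":0.2,"yaw":0,"claw":6},
  {"tx":-0.2,"ty":0.03,"tz":0.25,"yaw":0,"claw":6},
])

```text
time_s: 26.3
position: [0.5987, -0.204, 0.0631]
tool_rot: [[-0.983, 0.184, 0.002], [0.184, 0.983, -0.001], [-0.002, -0.001, -1.0]]
ft_force: [3.3, -0.4, -2.8]
grip_width: 0.0651
gripper_force: 23.0
```

Emit:
servo_tool([
  {"tx":-0.2,"ty":0.03,"tz":0.2,"yaw":0,"claw":6},
  {"tx":-0.2,"ty":0.03,"tz":0.15,"yaw":0,"claw":6},
  {"tx":-0.2,"ty":0.03,"tz":0.15,"yaw":0,"claw":6},
  {"tx":-0.2,"ty":0.03,"tz":0.05,"yaw":0,"claw":6},
])

```text
time_s: 26.7
position: [0.5904, -0.2025, 0.068]
tool_rot: [[-0.983, 0.184, 0.001], [0.184, 0.983, -0.0], [-0.001, -0.0, -1.0]]
ft_force: [5.4, 0.2, -0.2]
grip_width: 0.0647
gripper_force: 22.3
```

Emit:
servo_tool([
  {"tx":-0.2,"ty":0.03,"tz":0.05,"yaw":0,"claw":6},
  {"tx":0,"ty":0,"tz":0,"yaw":0,"claw":6},
])

```text
time_s: 26.9
position: [0.5882, -0.2021, 0.0685]
tool_rot: [[-0.983, 0.184, 0.0], [0.184, 0.983, -0.0], [-0.0, 0.0, -1.0]]
ft_force: [3.3, -0.3, 0.2]
grip_width: 0.0647
gripper_force: 22.3
```

```bash
python3 -c "
from h import *
crop('a5',hw=(35,45),k=8)"
```

```text
rack frame [ 0.0826 -0.0007] 0.06841528401927345 26.95 [ 3.4 -0.1  1. ] 0.06487652517374211
gold 97 med [ 0.096 -0.002  0.073] normal [ 0.99 -0.11 -0.09] lo [ 0.088 -0.029  0.037] hi [0.105 0.029 0.102]
```

Emit:
servo_tool([
  {"tx":0.3,"ty":-0.06,"tz":1.0,"yaw":0,"claw":6},
  {"tx":0,"ty":0,"tz":4.6,"yaw":0,"claw":6},
  {"tx":-2.2,"ty":0.42,"tz":0,"yaw":0,"claw":6},
  {"tx":-3.0,"ty":0.56,"tz":0,"yaw":0,"claw":6},
  {"tx":-3.0,"ty":0.56,"tz":0,"yaw":0,"claw":6},
  {"tx":-0.7,"ty":0.13,"tz":0,"yaw":0,"claw":6},
  {"tx":0,"ty":0,"tz":0,"yaw":0,"claw":6},
  {"tx":0,"ty":0,"tz":0,"yaw":0,"claw":6},
  {"tx":0,"ty":0,"tz":-3,"yaw":0,"claw":6},
  {"tx":0,"ty":0,"tz":-2,"yaw":0,"claw":6},
  {"tx":0,"ty":0,"tz":-1,"yaw":0,"claw":6},
  {"tx":0,"ty":0,"tz":0,"yaw":0,"claw":6},
])

```text
time_s: 28.15
position: [0.5013, -0.1854, 0.0624]
tool_rot: [[-0.983, 0.183, -0.006], [0.183, 0.983, 0.003], [0.006, 0.002, -1.0]]
ft_force: [-4.0, 1.1, -2.2]
grip_width: 0.0646
gripper_force: 23.2
```

```bash
python3 -c "
from h import *
crop('a6',hw=(35,45),k=8)"
```

```text
rack frame [-0.0057 -0.0004] 0.06291656425057555 28.2 [-5.8  2.1 -1.9] 0.06487529645543028
gold 146 med [0.024 0.001 0.065] normal [ 0.96 -0.27  0.08] lo [-0.003 -0.029  0.018] hi [0.034 0.029 0.094]
```

Emit:
servo_tool([
  {"tx":-0.3,"ty":0.05,"tz":-0.5,"yaw":0,"claw":6},
  {"tx":0,"ty":0,"tz":-0.5,"yaw":0,"claw":6},
  {"tx":0,"ty":0,"tz":-0.5,"yaw":0,"claw":6},
  {"tx":0,"ty":0,"tz":-0.1,"yaw":0,"claw":6},
  {"tx":0,"ty":0,"tz":0,"yaw":0,"claw":6},
])

```text
time_s: 28.7
position: [0.4978, -0.185, 0.0474]
tool_rot: [[-0.983, 0.183, -0.005], [0.183, 0.983, 0.002], [0.006, 0.001, -1.0]]
ft_force: [-9.5, 0.5, 0.1]
grip_width: 0.0647
gripper_force: 23.5
```

```bash
python3 -c "
from h import *
crop('a7',hw=(35,45),k=8)"
```

```text
rack frame [-0.0095 -0.0006] 0.047392119477527014 28.75 [-9.6  0.8  1.1] 0.0646102819520564
gold 127 med [0.022 0.001 0.061] normal [ 0.98 -0.19  0.05] lo [-0.004 -0.031  0.015] hi [0.03  0.027 0.08 ]
```

Emit:
servo_tool([
  {"tx":-0.3,"ty":0.05,"tz":-0.15,"yaw":0,"claw":6},
  {"tx":0,"ty":0,"tz":0,"yaw":0,"claw":7.2},
  {"tx":0,"ty":0,"tz":0,"yaw":0,"claw":8.5},
  {"tx":0,"ty":0,"tz":0,"yaw":0,"claw":8.5},
  {"tx":0,"ty":0,"tz":0,"yaw":0,"claw":8.5},
  {"tx":0,"ty":0,"tz":2,"yaw":0,"claw":8.5},
  {"tx":0,"ty":0,"tz":4,"yaw":0,"claw":8.5},
  {"tx":0,"ty":2,"tz":3,"yaw":0,"claw":8.5},
  {"tx":0,"ty":4.5,"tz":0,"yaw":0,"claw":8.5},
  {"tx":0,"ty":4.5,"tz":0,"yaw":0,"claw":8.5},
  {"tx":0,"ty":4.5,"tz":0,"yaw":0,"claw":8.5},
  {"tx":0,"ty":4.5,"tz":0,"yaw":0,"claw":8.5},
  {"tx":0,"ty":2,"tz":0,"yaw":0,"claw":8.5},
  {"tx":0,"ty":0,"tz":0,"yaw":0,"claw":8.5},
])

```text
time_s: 30.15
position: [0.4961, 0.0372, 0.1369]
tool_rot: [[-0.984, 0.18, 0.0], [0.18, 0.984, 0.0], [-0.0, 0.0, -1.0]]
ft_force: [-1.0, -0.6, 0.3]
grip_width: 0.0852
gripper_force: 0.0
```

```bash
python3 -c "
from h import *
survey('v2')"
```

```text
30.25 [0.4965 0.0347 0.1368] [ 0.3  0.6 -0.9] 0.08503349417189174 0.0
top 414 ctr@.016 [0.6016 0.3515] depth med [0.601 0.352 0.014]
top 191 ctr@.016 [ 0.5412 -0.1966] depth med [ 0.534 -0.19   0.069]
top 235 ctr@.016 [ 0.508  -0.1892] depth med [ 0.503 -0.183  0.063]
top 435 ctr@.016 [0.4559 0.3504] depth med [0.455 0.351 0.014]
top slot 0 145 x [-0.008 -0.001  0.006] y [-0.027  0.026] ztop 0.079
top slot 0.032 144 x [0.023 0.03  0.037] y [-0.026  0.027] ztop 0.079
scene 391 ctr@.016 [-0.2479  0.3313] depth med [-0.104  0.362  0.104]
scene 373 ctr@.016 [-0.2593  0.4257] depth med [-0.1    0.447  0.105]
scene slot 0 60 x [-0.01  -0.002  0.006] y [-0.023  0.029] ztop 0.079
scene slot 0.032 58 x [0.022 0.029 0.038] y [-0.025  0.029] ztop 0.077
```

Emit:
servo_tool([
  {"tx":-0.3,"ty":2.6,"tz":0,"yaw":0,"claw":8.5},
  {"tx":-0.6,"ty":4.5,"tz":0,"yaw":0,"claw":8.5},
  {"tx":-0.6,"ty":4.5,"tz":0,"yaw":0,"claw":8.5},
  {"tx":-0.6,"ty":4.5,"tz":0,"yaw":0,"claw":8.5},
  {"tx":-0.6,"ty":4.5,"tz":0,"yaw":0,"claw":8.5},
  {"tx":-0.6,"ty":4.5,"tz":0,"yaw":0,"claw":8.5},
  {"tx":-0.5,"ty":4.5,"tz":0,"yaw":0,"claw":8.5},
  {"tx":-0.3,"ty":2.0,"tz":0,"yaw":0,"claw":8.5},
  {"tx":0,"ty":0,"tz":-4,"yaw":0,"claw":8.5},
  {"tx":0,"ty":0,"tz":-4,"yaw":0,"claw":8.5},
  {"tx":0,"ty":0,"tz":-1,"yaw":0,"claw":8.5},
  {"tx":0,"ty":0,"tz":0,"yaw":0,"claw":8.5},
  {"tx":0,"ty":0,"tz":0,"yaw":0,"claw":8.5},
])

```text
time_s: 31.55
position: [0.4567, 0.3507, 0.0482]
tool_rot: [[-0.983, 0.185, 0.002], [0.185, 0.983, 0.001], [-0.002, 0.001, -1.0]]
ft_force: [-0.2, 0.6, 0.2]
grip_width: 0.0854
gripper_force: 0.0
```

Emit:
servo_tool([
  {"tx":-0.1,"ty":0,"tz":-2,"yaw":0,"claw":8.5},
  {"tx":0,"ty":0,"tz":-1.3,"yaw":0,"claw":8.5},
  {"tx":0,"ty":0,"tz":0,"yaw":0,"claw":6},
  {"tx":0,"ty":0,"tz":0,"yaw":0,"claw":6},
  {"tx":0,"ty":0,"tz":0,"yaw":0,"claw":6},
  {"tx":0,"ty":0,"tz":0,"yaw":0,"claw":6},
  {"tx":0,"ty":0,"tz":0,"yaw":0,"claw":6},
])

```text
time_s: 32.25
position: [0.4546, 0.3511, 0.0144]
tool_rot: [[-0.983, 0.183, 0.001], [0.183, 0.983, 0.001], [-0.001, 0.001, -1.0]]
ft_force: [-0.1, -0.2, 4.8]
grip_width: 0.065
gripper_force: 22.7
```

Emit:
servo_tool([
  {"tx":0,"ty":0,"tz":2,"yaw":0,"claw":6},
  {"tx":0,"ty":0,"tz":4,"yaw":0,"claw":6},
  {"tx":-0.2,"ty":-2.2,"tz":2.5,"yaw":0,"claw":6},
  {"tx":-0.4,"ty":-4.3,"tz":0,"yaw":0,"claw":6},
  {"tx":-0.4,"ty":-4.3,"tz":0,"yaw":0,"claw":6},
  {"tx":-0.4,"ty":-4.3,"tz":0,"yaw":0,"claw":6},
  {"tx":-0.4,"ty":-4.3,"tz":0,"yaw":0,"claw":6},
  {"tx":-0.4,"ty":-4.3,"tz":0,"yaw":0,"claw":6},
  {"tx":-0.4,"ty":-4.3,"tz":0,"yaw":0,"claw":6},
  {"tx":-0.4,"ty":-4.3,"tz":0,"yaw":0,"claw":6},
  {"tx":-0.4,"ty":-4.3,"tz":0,"yaw":0,"claw":6},
  {"tx":-0.4,"ty":-4.3,"tz":0,"yaw":0,"claw":6},
  {"tx":-0.4,"ty":-4.3,"tz":0,"yaw":0,"claw":6},
  {"tx":-0.4,"ty":-4.3,"tz":0,"yaw":0,"claw":6},
  {"tx":-0.3,"ty":-2.2,"tz":0,"yaw":0,"claw":6},
  {"tx":0,"ty":0,"tz":0,"yaw":0,"claw":6},
  {"tx":0,"ty":0,"tz":0,"yaw":0,"claw":6},
])

```text
time_s: 33.95
position: [0.4051, -0.1659, 0.0987]
tool_rot: [[-0.983, 0.185, -0.0], [0.185, 0.983, 0.0], [0.0, 0.0, -1.0]]
ft_force: [-1.0, 0.6, -0.5]
grip_width: 0.0653
gripper_force: 22.6
```

Emit:
servo_tool([
  {"tx":0.1,"ty":-0.1,"tz":-2.5,"yaw":0,"claw":6},
  {"tx":0,"ty":0,"tz":-0.65,"yaw":0,"claw":6},
  {"tx":-0.08,"ty":0,"tz":-0.37,"yaw":0,"claw":6},
  {"tx":-0.08,"ty":0,"tz":-0.37,"yaw":0,"claw":6},
  {"tx":-0.07,"ty":0.02,"tz":-0.33,"yaw":0,"claw":6},
  {"tx":-0.06,"ty":0,"tz":-0.33,"yaw":0,"claw":6},
  {"tx":0,"ty":0,"tz":-0.33,"yaw":0,"claw":6},
  {"tx":0.07,"ty":0,"tz":-0.33,"yaw":0,"claw":6},
  {"tx":0.13,"ty":-0.03,"tz":-0.13,"yaw":0,"claw":6},
  {"tx":0.14,"ty":-0.03,"tz":-0.12,"yaw":0,"claw":6},
  {"tx":0.1,"ty":0,"tz":0,"yaw":0,"claw":6},
  {"tx":0,"ty":0,"tz":0,"yaw":0,"claw":6},
])

```text
time_s: 35.15
position: [0.4068, -0.1661, 0.0447]
tool_rot: [[-0.983, 0.182, -0.002], [0.182, 0.983, 0.002], [0.003, 0.001, -1.0]]
ft_force: [-6.4, 1.3, 8.8]
grip_width: 0.0652
gripper_force: 28.5
```

Emit:
servo_tool([
  {"tx":0,"ty":0,"tz":3,"yaw":0,"claw":6},
  {"tx":0,"ty":0,"tz":4,"yaw":0,"claw":6},
  {"tx":0,"ty":0,"tz":2.5,"yaw":0,"claw":6},
  {"tx":4.2,"ty":-0.8,"tz":0,"yaw":0,"claw":6},
  {"tx":4.2,"ty":-0.8,"tz":0,"yaw":0,"claw":6},
  {"tx":4.2,"ty":-0.8,"tz":0,"yaw":0,"claw":6},
  {"tx":4.2,"ty":-0.8,"tz":0,"yaw":0,"claw":6},
  {"tx":4.3,"ty":-0.8,"tz":0,"yaw":0,"claw":6},
  {"tx":0,"ty":0,"tz":0,"yaw":0,"claw":6},
  {"tx":0,"ty":0,"tz":0,"yaw":0,"claw":6},
])

```text
time_s: 36.15
position: [0.6189, -0.2066, 0.1388]
tool_rot: [[-0.983, 0.182, -0.001], [0.182, 0.983, 0.0], [0.001, 0.0, -1.0]]
ft_force: [-0.3, 0.6, -1.1]
grip_width: 0.065
gripper_force: 27.8
```

```bash
python3 -c "
from h import *
crop('b1',hw=(35,45),k=8)"
```

```text
rack frame [0.113  0.0003] 0.13913214381020417 36.2 [-1.2 -0.2 -0.5] 0.06474833877333358
gold 70 med [0.131 0.    0.155] normal [ 0.4  -0.01 -0.92] lo [ 0.112 -0.022  0.146] hi [0.141 0.025 0.162]
```

Emit:
servo_tool([
  {"tx":0,"ty":0,"tz":-3.5,"yaw":0,"claw":6},
  {"tx":0,"ty":0,"tz":-3.5,"yaw":0,"claw":6},
  {"tx":0,"ty":0,"tz":-1.1,"yaw":0,"claw":6},
  {"tx":0,"ty":0,"tz":0,"yaw":0,"claw":6},
  {"tx":-0.6,"ty":0.11,"tz":0,"yaw":0,"claw":6},
  {"tx":-0.5,"ty":0.1,"tz":0,"yaw":0,"claw":6},
  {"tx":-0.25,"ty":0.04,"tz":0,"yaw":0,"claw":6},
  {"tx":-0.1,"ty":0.02,"tz":0.2,"yaw":0,"claw":6},
])

```text
time_s: 37.0
position: [0.6089, -0.2067, 0.0652]
tool_rot: [[-0.983, 0.184, 0.016], [0.183, 0.983, -0.007], [-0.017, -0.004, -1.0]]
ft_force: [15.7, -3.0, 3.3]
grip_width: 0.0647
gripper_force: 28.1
```

Emit:
servo_tool([
  {"tx":-0.1,"ty":0.02,"tz":0.2,"yaw":0,"claw":6},
  {"tx":-0.1,"ty":0.02,"tz":0.2,"yaw":0,"claw":6},
  {"tx":-0.12,"ty":0.02,"tz":0.2,"yaw":0,"claw":6},
  {"tx":-0.2,"ty":0.03,"tz":0.2,"yaw":0,"claw":6},
  {"tx":-0.2,"ty":0.03,"tz":0.15,"yaw":0,"claw":6},
])

```text
time_s: 37.5
position: [0.5972, -0.2037, 0.0718]
tool_rot: [[-0.983, 0.183, 0.002], [0.183, 0.983, -0.001], [-0.003, -0.001, -1.0]]
ft_force: [-0.8, 0.1, -0.7]
grip_width: 0.0651
gripper_force: 27.8
```

Emit:
servo_tool([
  {"tx":-0.2,"ty":0.03,"tz":0.1,"yaw":0,"claw":6},
  {"tx":-0.2,"ty":0.03,"tz":0.05,"yaw":0,"claw":6},
  {"tx":0,"ty":0,"tz":0,"yaw":0,"claw":6},
])

```text
time_s: 37.8
position: [0.5927, -0.2029, 0.0713]
tool_rot: [[-0.983, 0.184, -0.0], [0.184, 0.983, 0.0], [0.0, 0.0, -1.0]]
ft_force: [-0.8, -1.1, -0.1]
grip_width: 0.0649
gripper_force: 27.8
```

```bash
python3 -c "
from h import *
crop('b2',hw=(35,45),k=8)"
```

```text
rack frame [ 0.0873 -0.0007] 0.07112346272548198 37.85 [ 0.6 -0.6 -1. ] 0.06535449883724004
gold 63 med [0.106 0.004 0.088] normal [-0.4   0.04  0.92] lo [ 0.086 -0.021  0.079] hi [0.114 0.024 0.096]
```

Emit:
servo_tool([
  {"tx":1.2,"ty":-0.23,"tz":1.5,"yaw":0,"claw":6},
  {"tx":1.3,"ty":-0.24,"tz":0,"yaw":0,"claw":6},
  {"tx":0,"ty":0,"tz":-2,"yaw":0,"claw":6},
  {"tx":0,"ty":0,"tz":-1.4,"yaw":0,"claw":6},
  {"tx":-0.6,"ty":0.11,"tz":0,"yaw":0,"claw":6},
  {"tx":-0.5,"ty":0.1,"tz":0,"yaw":0,"claw":6},
  {"tx":-0.4,"ty":0.07,"tz":0.2,"yaw":0,"claw":6},
  {"tx":-0.2,"ty":0.04,"tz":0.3,"yaw":0,"claw":6},
])

```text
time_s: 38.65
position: [0.6027, -0.2051, 0.0575]
tool_rot: [[-0.983, 0.184, 0.005], [0.184, 0.983, -0.002], [-0.005, -0.001, -1.0]]
ft_force: [6.3, -2.7, -2.1]
grip_width: 0.0651
gripper_force: 24.7
```

Emit:
servo_tool([
  {"tx":-0.1,"ty":0.02,"tz":0.3,"yaw":0,"claw":6},
  {"tx":-0.1,"ty":0.02,"tz":0.3,"yaw":0,"claw":6},
  {"tx":-0.1,"ty":0.02,"tz":0.3,"yaw":0,"claw":6},
  {"tx":0,"ty":0,"tz":0,"yaw":0,"claw":6},
])

```text
time_s: 39.05
position: [0.5983, -0.204, 0.0665]
tool_rot: [[-0.983, 0.184, 0.001], [0.184, 0.983, -0.0], [-0.001, -0.0, -1.0]]
ft_force: [3.4, -1.4, 0.8]
grip_width: 0.065
gripper_force: 23.2
```

```bash
python3 -c "
from h import *
crop('b3',hw=(35,45),k=8)"
```

```text
rack frame [ 0.0929 -0.0007] 0.0664998156653414 39.1 [ 3.  -1.1  1.9] 0.06498849438105272
gold 53 med [0.114 0.01  0.092] normal [ 0.93 -0.11 -0.35] lo [ 0.094 -0.025  0.053] hi [0.12  0.029 0.1  ]
```

Emit:
servo_tool([
  {"tx":-0.2,"ty":0.03,"tz":0.1,"yaw":0,"claw":6},
  {"tx":-0.2,"ty":0.03,"tz":0.05,"yaw":0,"claw":6},
  {"tx":-0.2,"ty":0.03,"tz":0.05,"yaw":0,"claw":6},
  {"tx":-0.2,"ty":0.03,"tz":0,"yaw":0,"claw":6},
  {"tx":-0.1,"ty":0.02,"tz":0,"yaw":0,"claw":6},
  {"tx":0,"ty":0,"tz":0,"yaw":0,"claw":6},
])

```text
time_s: 39.7
position: [0.5898, -0.2026, 0.069]
tool_rot: [[-0.983, 0.184, 0.002], [0.184, 0.983, -0.001], [-0.003, -0.0, -1.0]]
ft_force: [5.2, 0.6, 3.2]
grip_width: 0.0651
gripper_force: 21.5
```

```bash
python3 -c "
from h import *
crop('b4',hw=(35,45),k=8)"
```

```text
rack frame [ 0.0843 -0.001 ] 0.06897783220622303 39.75 [5.8 0.2 3.2] 0.06493183027926108
gold 87 med [ 0.1   -0.003  0.087] normal [ 0.97 -0.16 -0.15] lo [ 0.085 -0.03   0.04 ] hi [0.11  0.032 0.105]
```

Emit:
servo_tool([
  {"tx":0.3,"ty":-0.06,"tz":1.0,"yaw":0,"claw":6},
  {"tx":0,"ty":0,"tz":4.6,"yaw":0,"claw":6},
  {"tx":-2.2,"ty":0.42,"tz":0,"yaw":0,"claw":6},
  {"tx":-4.0,"ty":0.75,"tz":0,"yaw":0,"claw":6},
  {"tx":-4.0,"ty":0.75,"tz":0,"yaw":0,"claw":6},
  {"tx":-2.0,"ty":0.37,"tz":0,"yaw":0,"claw":6},
  {"tx":0,"ty":0,"tz":0,"yaw":0,"claw":6},
  {"tx":0,"ty":0,"tz":0,"yaw":0,"claw":6},
  {"tx":0,"ty":0,"tz":-3,"yaw":0,"claw":6},
  {"tx":0,"ty":0,"tz":-2,"yaw":0,"claw":6},
  {"tx":0,"ty":0,"tz":-1,"yaw":0,"claw":6},
  {"tx":0,"ty":0,"tz":0,"yaw":0,"claw":6},
])

```text
time_s: 40.95
position: [0.4703, -0.1801, 0.0631]
tool_rot: [[-0.983, 0.183, -0.002], [0.183, 0.983, 0.001], [0.002, 0.001, -1.0]]
ft_force: [-0.3, 0.4, -0.2]
grip_width: 0.0649
gripper_force: 22.8
```

```bash
python3 -c "
from h import *
crop('b5',hw=(35,45),k=8)"
```

```text
rack frame [-0.037 -0.001] 0.06403918102291681 41.0 [0.5 0.4 0.3] 0.0647721754612021
gold 139 med [-0.008  0.003  0.071] normal [ 0.96 -0.26  0.07] lo [-0.034 -0.03   0.016] hi [0.002 0.03  0.096]
```

No contact so far, so the lid is entering cleanly. Continuing down.

Emit:
servo_tool([
  {"tx":0,"ty":0,"tz":-0.5,"yaw":0,"claw":6},
  {"tx":-0.1,"ty":0,"tz":-0.5,"yaw":0,"claw":6},
  {"tx":0,"ty":0,"tz":-0.4,"yaw":0,"claw":6},
  {"tx":0,"ty":0,"tz":0,"yaw":0,"claw":6},
])

```text
time_s: 41.4
position: [0.4675, -0.1797, 0.0501]
tool_rot: [[-0.983, 0.183, -0.004], [0.183, 0.983, 0.001], [0.004, 0.0, -1.0]]
ft_force: [-8.4, -0.1, -2.2]
grip_width: 0.0649
gripper_force: 22.9
```

Emit:
servo_tool([
  {"tx":-0.3,"ty":0.05,"tz":-0.3,"yaw":0,"claw":6},
  {"tx":0,"ty":0,"tz":-0.3,"yaw":0,"claw":6},
  {"tx":0,"ty":0,"tz":0,"yaw":0,"claw":6},
])

```text
time_s: 41.7
position: [0.4657, -0.1796, 0.044]
tool_rot: [[-0.983, 0.183, -0.001], [0.183, 0.983, 0.0], [0.001, 0.0, -1.0]]
ft_force: [-5.0, 0.6, 0.7]
grip_width: 0.0652
gripper_force: 22.9
```

Release, retreat and survey.

Emit:
servo_tool([
  {"tx":-0.1,"ty":0,"tz":-0.1,"yaw":0,"claw":6},
  {"tx":0,"ty":0,"tz":0,"yaw":0,"claw":7.2},
  {"tx":0,"ty":0,"tz":0,"yaw":0,"claw":8.5},
  {"tx":0,"ty":0,"tz":0,"yaw":0,"claw":8.5},
  {"tx":0,"ty":0,"tz":0,"yaw":0,"claw":8.5},
  {"tx":0,"ty":0,"tz":2,"yaw":0,"claw":8.5},
  {"tx":0,"ty":0,"tz":4,"yaw":0,"claw":8.5},
  {"tx":0,"ty":2,"tz":3,"yaw":0,"claw":8.5},
  {"tx":1,"ty":4.5,"tz":0,"yaw":0,"claw":8.5},
  {"tx":1,"ty":4.5,"tz":0,"yaw":0,"claw":8.5},
  {"tx":1,"ty":4.5,"tz":0,"yaw":0,"claw":8.5},
  {"tx":1,"ty":4.5,"tz":0,"yaw":0,"claw":8.5},
  {"tx":1,"ty":4.5,"tz":0,"yaw":0,"claw":8.5},
  {"tx":1,"ty":4.5,"tz":0,"yaw":0,"claw":8.5},
  {"tx":0,"ty":0,"tz":0,"yaw":0,"claw":8.5},
  {"tx":0,"ty":0,"tz":0,"yaw":0,"claw":8.5},
])

```text
time_s: 43.3
position: [0.525, 0.1111, 0.1329]
tool_rot: [[-0.983, 0.181, -0.0], [0.181, 0.983, -0.0], [0.0, -0.0, -1.0]]
ft_force: [-0.8, -0.8, -1.1]
grip_width: 0.0852
gripper_force: 0.0
```

```bash
python3 -c "
from h import *
survey('v3')"
```

```text
43.4 [0.525  0.1095 0.1331] [ 0.2 -0.8  0.4] 0.08529489988607611 0.0
top 416 ctr@.016 [0.6016 0.3516] depth med [0.601 0.352 0.014]
top 189 ctr@.016 [ 0.5411 -0.1968] depth med [ 0.535 -0.19   0.068]
top 232 ctr@.016 [ 0.5086 -0.1896] depth med [ 0.503 -0.183  0.065]
top 196 ctr@.016 [ 0.4765 -0.1851] depth med [ 0.473 -0.179  0.069]
top slot -0.032 140 x [-0.041 -0.033 -0.026] y [-0.027  0.026] ztop 0.078
top slot 0 142 x [-0.008 -0.001  0.006] y [-0.026  0.026] ztop 0.08
top slot 0.032 145 x [0.023 0.03  0.038] y [-0.026  0.027] ztop 0.078
scene 376 ctr@.016 [-0.2512  0.3319] depth med [-0.124  0.362  0.104]
scene 382 ctr@.016 [-0.2641  0.4279] depth med [-0.097  0.448  0.105]
scene slot -0.032 58 x [-0.041 -0.035 -0.027] y [-0.023  0.028] ztop 0.079
scene slot 0 61 x [-0.009 -0.002  0.006] y [-0.024  0.029] ztop 0.078
scene slot 0.032 56 x [0.022 0.029 0.037] y [-0.017  0.027] ztop 0.077
```

Emit:
servo_tool([
  {"tx":0.9,"ty":2.6,"tz":0,"yaw":0,"claw":8.5},
  {"tx":1.4,"ty":4.4,"tz":0,"yaw":0,"claw":8.5},
  {"tx":1.4,"ty":4.4,"tz":0,"yaw":0,"claw":8.5},
  {"tx":1.4,"ty":4.4,"tz":0,"yaw":0,"claw":8.5},
  {"tx":1.4,"ty":4.4,"tz":0,"yaw":0,"claw":8.5},
  {"tx":1.2,"ty":4.0,"tz":0,"yaw":0,"claw":8.5},
  {"tx":0,"ty":0,"tz":-4,"yaw":0,"claw":8.5},
  {"tx":0,"ty":0,"tz":-4,"yaw":0,"claw":8.5},
  {"tx":0,"ty":0,"tz":-0.5,"yaw":0,"claw":8.5},
  {"tx":0,"ty":0,"tz":0,"yaw":0,"claw":8.5},
  {"tx":0,"ty":0,"tz":0,"yaw":0,"claw":8.5},
])

```text
time_s: 44.5
position: [0.6035, 0.3518, 0.0506]
tool_rot: [[-0.983, 0.185, 0.003], [0.185, 0.983, 0.001], [-0.003, 0.002, -1.0]]
ft_force: [0.7, -0.5, 0.5]
grip_width: 0.0851
gripper_force: 0.0
```

Emit:
servo_tool([
  {"tx":-0.15,"ty":0,"tz":-2,"yaw":0,"claw":8.5},
  {"tx":0,"ty":0,"tz":-1.5,"yaw":0,"claw":8.5},
  {"tx":0,"ty":0,"tz":0,"yaw":0,"claw":6},
  {"tx":0,"ty":0,"tz":0,"yaw":0,"claw":6},
  {"tx":0,"ty":0,"tz":0,"yaw":0,"claw":6},
  {"tx":0,"ty":0,"tz":0,"yaw":0,"claw":6},
  {"tx":0,"ty":0,"tz":0,"yaw":0,"claw":6},
])

```text
time_s: 45.2
position: [0.6008, 0.3524, 0.0136]
tool_rot: [[-0.983, 0.184, 0.001], [0.184, 0.983, 0.0], [-0.001, 0.0, -1.0]]
ft_force: [-0.9, -0.1, -0.0]
grip_width: 0.0651
gripper_force: 22.8
```

Emit:
servo_tool([
  {"tx":0,"ty":0,"tz":2,"yaw":0,"claw":6},
  {"tx":0,"ty":0,"tz":4,"yaw":0,"claw":6},
  {"tx":-0.75,"ty":-2,"tz":2.5,"yaw":0,"claw":6},
  {"tx":-1.5,"ty":-4,"tz":0,"yaw":0,"claw":6},
  {"tx":-1.5,"ty":-4,"tz":0,"yaw":0,"claw":6},
  {"tx":-1.5,"ty":-4,"tz":0,"yaw":0,"claw":6},
  {"tx":-1.5,"ty":-4,"tz":0,"yaw":0,"claw":6},
  {"tx":-1.5,"ty":-4,"tz":0,"yaw":0,"claw":6},
  {"tx":-1.5,"ty":-4,"tz":0,"yaw":0,"claw":6},
  {"tx":-1.5,"ty":-4,"tz":0,"yaw":0,"claw":6},
  {"tx":-1.5,"ty":-4,"tz":0,"yaw":0,"claw":6},
  {"tx":-1.5,"ty":-4,"tz":0,"yaw":0,"claw":6},
  {"tx":-1.5,"ty":-4,"tz":0,"yaw":0,"claw":6},
  {"tx":-1.5,"ty":-4,"tz":0,"yaw":0,"claw":6},
  {"tx":-1.5,"ty":-4,"tz":0,"yaw":0,"claw":6},
  {"tx":-0.75,"ty":-2,"tz":0,"yaw":0,"claw":6},
  {"tx":0,"ty":0,"tz":0,"yaw":0,"claw":6},
  {"tx":0,"ty":0,"tz":0,"yaw":0,"claw":6},
])

```text
time_s: 47.0
position: [0.4056, -0.1676, 0.0983]
tool_rot: [[-0.983, 0.185, 0.0], [0.185, 0.983, 0.0], [-0.0, 0.0, -1.0]]
ft_force: [-0.1, 0.4, 0.1]
grip_width: 0.0652
gripper_force: 22.8
```

Emit:
servo_tool([
  {"tx":0.05,"ty":0,"tz":-2.5,"yaw":0,"claw":6},
  {"tx":0,"ty":0,"tz":-0.6,"yaw":0,"claw":6},
  {"tx":-0.08,"ty":0,"tz":-0.37,"yaw":0,"claw":6},
  {"tx":-0.08,"ty":0,"tz":-0.37,"yaw":0,"claw":6},
  {"tx":-0.07,"ty":0.02,"tz":-0.33,"yaw":0,"claw":6},
  {"tx":-0.06,"ty":0,"tz":-0.33,"yaw":0,"claw":6},
  {"tx":0,"ty":0,"tz":-0.33,"yaw":0,"claw":6},
  {"tx":0.07,"ty":0,"tz":-0.33,"yaw":0,"claw":6},
  {"tx":0.13,"ty":-0.03,"tz":-0.13,"yaw":0,"claw":6},
  {"tx":0.14,"ty":-0.03,"tz":-0.12,"yaw":0,"claw":6},
  {"tx":0.1,"ty":0,"tz":0,"yaw":0,"claw":6},
  {"tx":0,"ty":0,"tz":0,"yaw":0,"claw":6},
])

```text
time_s: 48.2
position: [0.4071, -0.1668, 0.0448]
tool_rot: [[-0.983, 0.183, -0.001], [0.183, 0.983, 0.001], [0.002, 0.001, -1.0]]
ft_force: [-2.0, 7.2, 11.8]
grip_width: 0.0654
gripper_force: 28.8
```

Emit:
servo_tool([
  {"tx":0,"ty":0,"tz":3,"yaw":0,"claw":6},
  {"tx":0,"ty":0,"tz":4,"yaw":0,"claw":6},
  {"tx":0,"ty":0,"tz":2.5,"yaw":0,"claw":6},
  {"tx":4.2,"ty":-0.8,"tz":0,"yaw":0,"claw":6},
  {"tx":4.2,"ty":-0.8,"tz":0,"yaw":0,"claw":6},
  {"tx":4.2,"ty":-0.8,"tz":0,"yaw":0,"claw":6},
  {"tx":4.2,"ty":-0.8,"tz":0,"yaw":0,"claw":6},
  {"tx":4.3,"ty":-0.8,"tz":0,"yaw":0,"claw":6},
  {"tx":0,"ty":0,"tz":0,"yaw":0,"claw":6},
  {"tx":0,"ty":0,"tz":0,"yaw":0,"claw":6},
])

```text
time_s: 49.2
position: [0.6188, -0.2073, 0.1388]
tool_rot: [[-0.983, 0.182, -0.001], [0.182, 0.983, 0.0], [0.001, 0.0, -1.0]]
ft_force: [0.6, 0.2, -0.9]
grip_width: 0.0653
gripper_force: 27.8
```

```bash
python3 -c "
from h import *
crop('d1',hw=(35,45),k=8)"
```

```text
rack frame [ 0.113  -0.0004] 0.13906489403686895 49.25 [-0.6  0.2 -0.2] 0.06472298088561516
gold 77 med [0.133 0.004 0.155] normal [ 0.29 -0.01 -0.96] lo [ 0.114 -0.025  0.148] hi [0.142 0.024 0.164]
```

Emit:
servo_tool([
  {"tx":-0.25,"ty":0.05,"tz":-3.5,"yaw":0,"claw":6},
  {"tx":0,"ty":0,"tz":-3.5,"yaw":0,"claw":6},
  {"tx":0,"ty":0,"tz":-1.7,"yaw":0,"claw":6},
  {"tx":0,"ty":0,"tz":0,"yaw":0,"claw":6},
  {"tx":-0.4,"ty":0.08,"tz":0,"yaw":0,"claw":6},
  {"tx":-0.5,"ty":0.1,"tz":0,"yaw":0,"claw":6},
  {"tx":-0.4,"ty":0.07,"tz":0.2,"yaw":0,"claw":6},
  {"tx":-0.2,"ty":0.04,"tz":0.3,"yaw":0,"claw":6},
])

```text
time_s: 50.05
position: [0.607, -0.2063, 0.0626]
tool_rot: [[-0.983, 0.184, 0.02], [0.184, 0.983, -0.007], [-0.021, -0.004, -1.0]]
ft_force: [17.2, -1.6, 6.4]
grip_width: 0.0652
gripper_force: 28.6
```

Emit:
servo_tool([
  {"tx":-0.1,"ty":0.02,"tz":0.3,"yaw":0,"claw":6},
  {"tx":-0.1,"ty":0.02,"tz":0.3,"yaw":0,"claw":6},
  {"tx":-0.1,"ty":0.02,"tz":0.3,"yaw":0,"claw":6},
  {"tx":0,"ty":0,"tz":0,"yaw":0,"claw":6},
])

```text
time_s: 50.45
position: [0.598, -0.2041, 0.0681]
tool_rot: [[-0.983, 0.184, 0.002], [0.184, 0.983, -0.001], [-0.003, -0.001, -1.0]]
ft_force: [1.8, 0.8, 6.1]
grip_width: 0.0647
gripper_force: 28.9
```

```bash
python3 -c "
from h import *
crop('d2',hw=(35,45),k=8)"
```

```text
rack frame [ 0.0926 -0.001 ] 0.0678667110121485 50.5 [1.  0.3 9.2] 0.06530899571564204
gold 81 med [0.11  0.005 0.086] normal [ 0.76 -0.16 -0.63] lo [ 0.09  -0.025  0.073] hi [0.124 0.029 0.093]
```

Emit:
servo_tool([
  {"tx":0.9,"ty":-0.17,"tz":1.5,"yaw":0,"claw":6},
  {"tx":0.9,"ty":-0.14,"tz":0,"yaw":0,"claw":6},
  {"tx":0,"ty":0,"tz":-2,"yaw":0,"claw":6},
  {"tx":0,"ty":0,"tz":-1.4,"yaw":0,"claw":6},
  {"tx":0,"ty":0,"tz":0,"yaw":0,"claw":6},
])

```text
time_s: 51.0
position: [0.6144, -0.2064, 0.0442]
tool_rot: [[-0.983, 0.184, -0.005], [0.184, 0.983, 0.003], [0.006, 0.002, -1.0]]
ft_force: [-2.0, 0.2, -1.2]
grip_width: 0.0652
gripper_force: 29.5
```

```bash
python3 -c "
from h import *
crop('d3',hw=(35,45),k=8)"
```

```text
rack frame [ 0.1093 -0.0002] 0.04504495232548595 51.05 [-5.1  1.8 -3.4] 0.0652484310652613
gold 98 med [0.132 0.006 0.061] normal [-0.27 -0.1   0.96] lo [ 0.111 -0.027  0.04 ] hi [0.141 0.027 0.069]
```

Emit:
servo_tool([
  {"tx":-0.3,"ty":0.05,"tz":0.2,"yaw":0,"claw":6},
  {"tx":-0.4,"ty":0.08,"tz":0.1,"yaw":0,"claw":6},
  {"tx":-0.4,"ty":0.08,"tz":0.1,"yaw":0,"claw":6},
  {"tx":-0.2,"ty":0.04,"tz":0.2,"yaw":0,"claw":6},
])

```text
time_s: 51.45
position: [0.6057, -0.2058, 0.055]
tool_rot: [[-0.983, 0.184, 0.009], [0.184, 0.983, -0.004], [-0.009, -0.002, -1.0]]
ft_force: [10.3, -1.7, -1.8]
grip_width: 0.0651
gripper_force: 26.4
```

Emit:
servo_tool([
  {"tx":-0.1,"ty":0.02,"tz":0.3,"yaw":0,"claw":6},
  {"tx":-0.1,"ty":0.02,"tz":0.3,"yaw":0,"claw":6},
  {"tx":-0.1,"ty":0.02,"tz":0.3,"yaw":0,"claw":6},
])

```text
time_s: 51.75
position: [0.6009, -0.2046, 0.063]
tool_rot: [[-0.983, 0.184, 0.003], [0.184, 0.983, -0.002], [-0.003, -0.001, -1.0]]
ft_force: [4.3, -1.7, -1.3]
grip_width: 0.0654
gripper_force: 22.8
```

Emit:
servo_tool([
  {"tx":-0.1,"ty":0.02,"tz":0.3,"yaw":0,"claw":6},
  {"tx":-0.1,"ty":0.02,"tz":0.3,"yaw":0,"claw":6},
  {"tx":0,"ty":0,"tz":0,"yaw":0,"claw":6},
])

```text
time_s: 52.05
position: [0.5978, -0.2035, 0.0685]
tool_rot: [[-0.983, 0.184, -0.0], [0.184, 0.983, 0.0], [0.0, 0.0, -1.0]]
ft_force: [-0.3, -0.3, -0.2]
grip_width: 0.0654
gripper_force: 23.1
```

```bash
python3 -c "
from h import *
crop('d4',hw=(35,45),k=8)"
```

```text
rack frame [ 0.0923 -0.0004] 0.06815826873847601 52.1 [ 0.4 -0.4 -0.3] 0.06502485887337407
gold 57 med [0.116 0.011 0.093] normal [ 0.7  -0.06 -0.71] lo [ 0.103 -0.015  0.076] hi [0.124 0.028 0.1  ]
```

Emit:
servo_tool([
  {"tx":0.8,"ty":-0.15,"tz":1.0,"yaw":0,"claw":6},
  {"tx":0.8,"ty":-0.15,"tz":0,"yaw":0,"claw":6},
  {"tx":0,"ty":0,"tz":-2.1,"yaw":0,"claw":6},
  {"tx":0,"ty":0,"tz":0,"yaw":0,"claw":6},
  {"tx":-0.6,"ty":0.11,"tz":0,"yaw":0,"claw":6},
  {"tx":-0.5,"ty":0.1,"tz":0.1,"yaw":0,"claw":6},
  {"tx":-0.2,"ty":0.03,"tz":0.2,"yaw":0,"claw":6},
  {"tx":-0.2,"ty":0.03,"tz":0.25,"yaw":0,"claw":6},
])

```text
time_s: 52.9
position: [0.5995, -0.2043, 0.0634]
tool_rot: [[-0.983, 0.184, 0.002], [0.184, 0.983, -0.001], [-0.002, -0.001, -1.0]]
ft_force: [4.3, -1.5, -2.5]
grip_width: 0.0648
gripper_force: 22.7
```

Emit:
servo_tool([
  {"tx":-0.2,"ty":0.03,"tz":0.2,"yaw":0,"claw":6},
  {"tx":-0.2,"ty":0.03,"tz":0.15,"yaw":0,"claw":6},
  {"tx":-0.2,"ty":0.03,"tz":0.15,"yaw":0,"claw":6},
  {"tx":-0.2,"ty":0.03,"tz":0.05,"yaw":0,"claw":6},
])

```text
time_s: 53.3
position: [0.5921, -0.2033, 0.0693]
tool_rot: [[-0.983, 0.184, 0.004], [0.184, 0.983, -0.002], [-0.004, -0.001, -1.0]]
ft_force: [7.7, -1.0, 6.5]
grip_width: 0.0653
gripper_force: 22.8
```

Emit:
servo_tool([
  {"tx":-0.2,"ty":0.03,"tz":0.05,"yaw":0,"claw":6},
  {"tx":0,"ty":0,"tz":0,"yaw":0,"claw":6},
])

```text
time_s: 53.5
position: [0.5903, -0.203, 0.0706]
tool_rot: [[-0.983, 0.184, 0.005], [0.184, 0.983, -0.002], [-0.005, -0.001, -1.0]]
ft_force: [3.4, -1.1, 16.1]
grip_width: 0.0653
gripper_force: 23.4
```

```bash
python3 -c "
from h import *
crop('d5',hw=(35,45),k=8)"
```

```text
rack frame [ 0.0847 -0.0013] 0.07070334850477072 53.55 [ 3.5  1.9 13.5] 0.06519382661347921
gold 46 med [0.109 0.009 0.098] normal [ 0.79 -0.08 -0.61] lo [ 0.1   -0.013  0.081] hi [0.117 0.026 0.104]
```

Emit:
servo_tool([
  {"tx":0.6,"ty":-0.11,"tz":1.0,"yaw":0,"claw":6},
  {"tx":1.3,"ty":-0.25,"tz":0,"yaw":0,"claw":6},
  {"tx":0.4,"ty":-0.05,"tz":-1.4,"yaw":0,"claw":6},
  {"tx":0,"ty":0,"tz":-1.2,"yaw":0,"claw":6},
  {"tx":-0.6,"ty":0.11,"tz":0,"yaw":0,"claw":6},
  {"tx":-0.5,"ty":0.1,"tz":0.1,"yaw":0,"claw":6},
  {"tx":-0.2,"ty":0.03,"tz":0.2,"yaw":0,"claw":6},
  {"tx":-0.2,"ty":0.03,"tz":0.2,"yaw":0,"claw":6},
])

```text
time_s: 54.35
position: [0.5973, -0.204, 0.0582]
tool_rot: [[-0.983, 0.184, 0.002], [0.184, 0.983, -0.001], [-0.002, -0.0, -1.0]]
ft_force: [4.1, -0.2, -3.2]
grip_width: 0.0652
gripper_force: 22.9
```

Emit:
servo_tool([
  {"tx":-0.2,"ty":0.03,"tz":0.2,"yaw":0,"claw":6},
  {"tx":-0.2,"ty":0.03,"tz":0.15,"yaw":0,"claw":6},
  {"tx":-0.2,"ty":0.03,"tz":0.1,"yaw":0,"claw":6},
  {"tx":-0.2,"ty":0.03,"tz":0.05,"yaw":0,"claw":6},
])

```text
time_s: 54.75
position: [0.5892, -0.2027, 0.0629]
tool_rot: [[-0.983, 0.184, 0.001], [0.184, 0.983, -0.0], [-0.001, -0.0, -1.0]]
ft_force: [3.7, -0.6, -0.8]
grip_width: 0.0646
gripper_force: 22.3
```

Emit:
servo_tool([
  {"tx":-0.2,"ty":0.03,"tz":0.05,"yaw":0,"claw":6},
  {"tx":0,"ty":0,"tz":0,"yaw":0,"claw":6},
])

```text
time_s: 54.95
position: [0.587, -0.2024, 0.0633]
tool_rot: [[-0.983, 0.184, 0.0], [0.184, 0.983, -0.0], [-0.0, -0.0, -1.0]]
ft_force: [4.3, 0.4, 0.5]
grip_width: 0.0652
gripper_force: 22.2
```

```bash
python3 -c "
from h import *
crop('d6',hw=(35,45),k=8)"
```

```text
rack frame [ 0.0816 -0.0012] 0.06326725609227417 55.0 [ 4.9 -0.5  1.6] 0.0646448622321965
gold 88 med [ 0.096 -0.004  0.074] normal [ 0.99 -0.12 -0.09] lo [ 0.085 -0.031  0.035] hi [0.106 0.027 0.101]
```

Emit:
servo_tool([
  {"tx":0.3,"ty":-0.06,"tz":1.0,"yaw":0,"claw":6},
  {"tx":0,"ty":0,"tz":4.6,"yaw":0,"claw":6},
  {"tx":-2.2,"ty":0.42,"tz":0,"yaw":0,"claw":6},
  {"tx":-4.0,"ty":0.75,"tz":0,"yaw":0,"claw":6},
  {"tx":-4.0,"ty":0.75,"tz":0,"yaw":0,"claw":6},
  {"tx":-4.0,"ty":0.75,"tz":0,"yaw":0,"claw":6},
  {"tx":-1.05,"ty":0.25,"tz":0,"yaw":0,"claw":6},
  {"tx":0,"ty":0,"tz":0,"yaw":0,"claw":6},
  {"tx":0,"ty":0,"tz":0,"yaw":0,"claw":6},
  {"tx":0,"ty":0,"tz":-3,"yaw":0,"claw":6},
  {"tx":0,"ty":0,"tz":-2,"yaw":0,"claw":6},
  {"tx":0,"ty":0,"tz":-1,"yaw":0,"claw":6},
  {"tx":0,"ty":0,"tz":0,"yaw":0,"claw":6},
])

```text
time_s: 56.3
position: [0.437, -0.1732, 0.0574]
tool_rot: [[-0.983, 0.183, -0.005], [0.183, 0.983, 0.003], [0.006, 0.002, -1.0]]
ft_force: [-4.2, 2.5, -1.2]
grip_width: 0.065
gripper_force: 23.1
```

```bash
python3 -c "
from h import *
crop('d7',hw=(35,45),k=8)"
```

```text
rack frame [-0.0712 -0.0002] 0.05785060339576709 56.35 [-5.   1.3 -1.9] 0.06479907785226661
gold 122 med [-0.042  0.004  0.067] normal [ 0.94 -0.32  0.07] lo [-0.068 -0.031  0.025] hi [-0.032  0.031  0.093]
```

Same signature as before, so shift -x a little and go down.

Emit:
servo_tool([
  {"tx":-0.3,"ty":0.05,"tz":-0.5,"yaw":0,"claw":6},
  {"tx":0,"ty":0,"tz":-0.5,"yaw":0,"claw":6},
  {"tx":-0.1,"ty":0,"tz":-0.4,"yaw":0,"claw":6},
  {"tx":0,"ty":0,"tz":0,"yaw":0,"claw":6},
])

```text
time_s: 56.75
position: [0.4333, -0.1731, 0.0443]
tool_rot: [[-0.983, 0.183, -0.002], [0.183, 0.983, 0.001], [0.003, 0.001, -1.0]]
ft_force: [-4.2, 0.7, -1.4]
grip_width: 0.0651
gripper_force: 23.1
```

Emit:
servo_tool([
  {"tx":-0.1,"ty":0,"tz":-0.25,"yaw":0,"claw":6},
  {"tx":0,"ty":0,"tz":0,"yaw":0,"claw":6},
  {"tx":0,"ty":0,"tz":0,"yaw":0,"claw":7.2},
  {"tx":0,"ty":0,"tz":0,"yaw":0,"claw":8.5},
  {"tx":0,"ty":0,"tz":0,"yaw":0,"claw":8.5},
  {"tx":0,"ty":0,"tz":0,"yaw":0,"claw":8.5},
  {"tx":0,"ty":0,"tz":2,"yaw":0,"claw":8.5},
  {"tx":0,"ty":0,"tz":4,"yaw":0,"claw":8.5},
  {"tx":0,"ty":2,"tz":3,"yaw":0,"claw":8.5},
  {"tx":2,"ty":4,"tz":2,"yaw":0,"claw":8.5},
  {"tx":2,"ty":4,"tz":0,"yaw":0,"claw":8.5},
  {"tx":2,"ty":4,"tz":0,"yaw":0,"claw":8.5},
  {"tx":2,"ty":4,"tz":0,"yaw":0,"claw":8.5},
  {"tx":0,"ty":0,"tz":0,"yaw":0,"claw":8.5},
  {"tx":0,"ty":0,"tz":0,"yaw":0,"claw":8.5},
])

```text
time_s: 58.25
position: [0.5126, 0.0074, 0.1524]
tool_rot: [[-0.983, 0.182, -0.0], [0.182, 0.983, -0.0], [0.0, -0.0, -1.0]]
ft_force: [-0.4, 0.6, -0.3]
grip_width: 0.0851
gripper_force: 0.0
```

```bash
python3 -c "
from h import *
survey('v4')
d=np.load('pics/v4t.npz')['d'];P=cloud('top',d); g=(P[...,2]>.02)&(P[...,2]<.06); b=(P[...,:2]-C)@R; g&=(b[...,0]>.1)&(b[...,0]<.16)&(abs(b[...,1])<.045); print('bail',b[g].mean(0),np.percentile(P[g][:,2],90),np.percentile(b[g][:,0],[5,95]))"
```

```text
58.35 [0.5123 0.006  0.1524] [-0.2  0.   0. ] 0.0853156257200506 0.0
top 422 ctr@.016 [ 0.5234 -0.193 ] depth med [ 0.516 -0.187  0.066]
top 390 ctr@.016 [ 0.4609 -0.1818] depth med [ 0.462 -0.176  0.069]
top slot -0.064 142 x [-0.072 -0.065 -0.057] y [-0.026  0.026] ztop 0.079
top slot -0.032 140 x [-0.041 -0.034 -0.026] y [-0.027  0.025] ztop 0.079
top slot 0 140 x [-0.008 -0.001  0.006] y [-0.026  0.026] ztop 0.079
top slot 0.032 144 x [0.023 0.03  0.038] y [-0.026  0.027] ztop 0.079
scene 377 ctr@.016 [-0.2495  0.331 ] depth med [-0.123  0.361  0.104]
scene 386 ctr@.016 [-0.2631  0.4281] depth med [-0.095  0.448  0.105]
scene slot -0.064 54 x [-0.072 -0.065 -0.058] y [-0.023  0.027] ztop 0.078
scene slot -0.032 60 x [-0.04  -0.033 -0.027] y [-0.025  0.03 ] ztop 0.079
scene slot 0 60 x [-0.008 -0.001  0.005] y [-0.02   0.027] ztop 0.078
scene slot 0.032 58 x [0.022 0.03  0.037] y [-0.022  0.028] ztop 0.078
bail [ 0.12937819 -0.00017102] 0.044948730661575675 [0.1221776  0.13773338]
```

Emit:
servo_tool([
  {"tx":1.12,"ty":-1.96,"tz":0,"yaw":-5,"claw":4},
  {"tx":1.12,"ty":-1.96,"tz":0,"yaw":-8.5,"claw":4},
  {"tx":1.12,"ty":-1.96,"tz":0,"yaw":-8.5,"claw":4},
  {"tx":1.12,"ty":-1.96,"tz":0,"yaw":-8.5,"claw":4},
  {"tx":1.12,"ty":-1.96,"tz":0,"yaw":-8.5,"claw":4},
  {"tx":1.12,"ty":-1.96,"tz":0,"yaw":-8.5,"claw":4},
  {"tx":1.12,"ty":-1.96,"tz":0,"yaw":-8.5,"claw":4},
  {"tx":1.12,"ty":-1.96,"tz":0,"yaw":-8.5,"claw":4},
  {"tx":1.12,"ty":-1.96,"tz":0,"yaw":-8.5,"claw":4},
  {"tx":1.12,"ty":-1.96,"tz":0,"yaw":-8.5,"claw":4},
  {"tx":1.1,"ty":-2,"tz":0,"yaw":-8.5,"claw":4},
  {"tx":0,"ty":0,"tz":0,"yaw":0,"claw":4},
  {"tx":0,"ty":0,"tz":0,"yaw":0,"claw":4},
])

```text
time_s: 59.65
position: [0.6347, -0.2104, 0.1522]
tool_rot: [[0.184, 0.983, -0.001], [0.983, -0.184, 0.001], [0.0, -0.001, -1.0]]
ft_force: [0.0, -0.1, -0.9]
grip_width: 0.0399
gripper_force: 0.0
```

Emit:
servo_tool([
  {"tx":0,"ty":0,"tz":-4,"yaw":0,"claw":4},
  {"tx":0,"ty":0,"tz":-4,"yaw":0,"claw":4},
  {"tx":0,"ty":0,"tz":-2.5,"yaw":0,"claw":4},
  {"tx":0,"ty":0,"tz":-1,"yaw":0,"claw":4},
  {"tx":0,"ty":0,"tz":0,"yaw":0,"claw":1.2},
  {"tx":0,"ty":0,"tz":0,"yaw":0,"claw":1.2},
  {"tx":0,"ty":0,"tz":0,"yaw":0,"claw":1.2},
  {"tx":0,"ty":0,"tz":0,"yaw":0,"claw":1.2},
  {"tx":0,"ty":0,"tz":0,"yaw":0,"claw":1.2},
], newtons=30)

```text
time_s: 60.55
position: [0.6343, -0.2089, 0.0384]
tool_rot: [[0.183, 0.983, -0.003], [0.983, -0.183, 0.001], [0.0, -0.003, -1.0]]
ft_force: [-6.5, 0.4, -3.9]
grip_width: 0.0168
gripper_force: 30.1
```

Emit:
servo_tool([
  {"tx":-0.06,"ty":0.01,"tz":1.3,"yaw":0,"claw":1.2},
  {"tx":-0.19,"ty":0.04,"tz":1.29,"yaw":0,"claw":1.2},
  {"tx":-0.32,"ty":0.06,"tz":1.26,"yaw":0,"claw":1.2},
  {"tx":-0.44,"ty":0.08,"tz":1.22,"yaw":0,"claw":1.2},
  {"tx":-0.56,"ty":0.1,"tz":1.17,"yaw":0,"claw":1.2},
  {"tx":-0.67,"ty":0.13,"tz":1.11,"yaw":0,"claw":1.2},
  {"tx":-0.77,"ty":0.14,"tz":1.03,"yaw":0,"claw":1.2},
  {"tx":-0.87,"ty":0.16,"tz":0.95,"yaw":0,"claw":1.2},
  {"tx":-0.96,"ty":0.18,"tz":0.86,"yaw":0,"claw":1.2},
  {"tx":-1.04,"ty":0.19,"tz":0.76,"yaw":0,"claw":1.2},
  {"tx":-1.11,"ty":0.21,"tz":0.65,"yaw":0,"claw":1.2},
  {"tx":0,"ty":0,"tz":0,"yaw":0,"claw":1.2},
])

```text
time_s: 61.75
position: [0.5688, -0.1969, 0.1596]
tool_rot: [[0.183, 0.983, 0.015], [0.983, -0.183, -0.006], [-0.003, 0.016, -1.0]]
ft_force: [10.4, 2.6, 14.1]
grip_width: 0.0166
gripper_force: 30.7
```

Emit:
servo_tool([
  {"tx":-1.17,"ty":0.22,"tz":0.7,"yaw":0,"claw":1.2},
  {"tx":-1.21,"ty":0.23,"tz":0.6,"yaw":0,"claw":1.2},
  {"tx":0,"ty":0,"tz":0,"yaw":0,"claw":1.2},
])

```text
time_s: 62.05
position: [0.5443, -0.1927, 0.1718]
tool_rot: [[0.184, 0.983, 0.013], [0.983, -0.184, -0.006], [-0.003, 0.014, -1.0]]
ft_force: [10.6, 0.5, 10.7]
grip_width: 0.0169
gripper_force: 30.9
```

Emit:
servo_tool([
  {"tx":-1.25,"ty":0.23,"tz":0.35,"yaw":0,"claw":1.2},
  {"tx":-1.27,"ty":0.24,"tz":0.2,"yaw":0,"claw":1.2},
  {"tx":-1.02,"ty":0.19,"tz":0.05,"yaw":0,"claw":1.2},
  {"tx":-0.3,"ty":0.05,"tz":0,"yaw":0,"claw":1.2},
  {"tx":0,"ty":0,"tz":0,"yaw":0,"claw":1.2},
])

```text
time_s: 62.55
position: [0.5043, -0.1852, 0.1754]
tool_rot: [[0.184, 0.983, 0.006], [0.983, -0.184, -0.003], [-0.002, 0.006, -1.0]]
ft_force: [1.6, 1.3, 12.6]
grip_width: 0.0166
gripper_force: 32.8
```

```bash
python3 -c "
from h import *
crop('e1',hw=(45,60),k=6,off=(0,15))"
```

```text
rack frame [-0.0028  0.0005] 0.17544514592970165 62.6 [ 1.7  1.2 12.3] 0.016333365646474984
```

View pics/e1c.png

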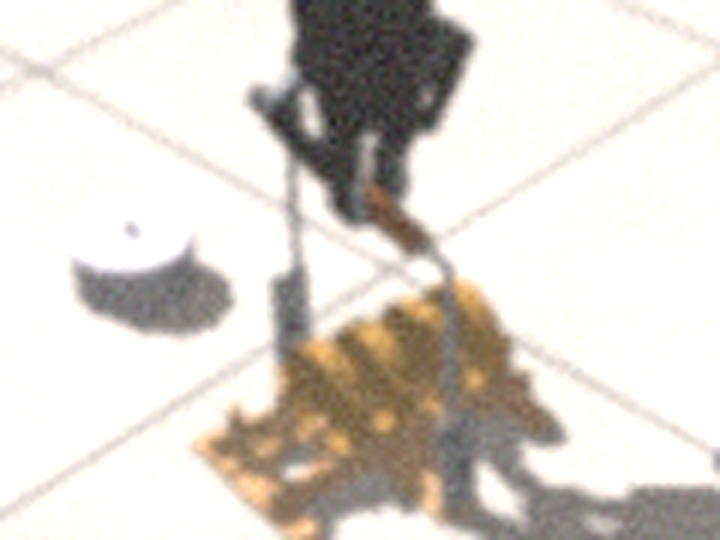

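The picture shows the handle upright at about (385,210) in the crop, with four lids standing in the rack below it. Releasing and retreating.

Emit:
servo_tool([
  {"tx":0,"ty":0,"tz":0.3,"yaw":0,"claw":2.5},
  {"tx":0,"ty":0,"tz":0,"yaw":0,"claw":5},
  {"tx":0,"ty":0,"tz":0,"yaw":0,"claw":5},
  {"tx":0,"ty":0,"tz":0,"yaw":0,"claw":5},
  {"tx":0,"ty":0,"tz":2,"yaw":0,"claw":5},
  {"tx":0,"ty":0,"tz":4,"yaw":0,"claw":5},
  {"tx":0,"ty":0,"tz":4,"yaw":0,"claw":5},
  {"tx":0,"ty":4,"tz":0,"yaw":0,"claw":5},
  {"tx":0,"ty":4,"tz":0,"yaw":0,"claw":5},
  {"tx":0,"ty":4,"tz":0,"yaw":0,"claw":5},
  {"tx":0,"ty":4,"tz":0,"yaw":0,"claw":5},
  {"tx":0,"ty":4,"tz":0,"yaw":0,"claw":5},
  {"tx":0,"ty":0,"tz":0,"yaw":0,"claw":5},
  {"tx":0,"ty":0,"tz":0,"yaw":0,"claw":5},
])

```text
time_s: 64.0
position: [0.5034, 0.0157, 0.2754]
tool_rot: [[0.182, 0.983, -0.0], [0.983, -0.182, -0.0], [-0.0, -0.0, -1.0]]
ft_force: [-0.1, -0.6, -0.3]
grip_width: 0.0501
gripper_force: 0.0
```

```bash
python3 -c "
from h import *
survey('v5')
for n in ('t','s'):
    d=np.load(f'pics/v5{n}.npz')['d'];P=cloud('top' if n=='t' else 'scene',d); b=(P[...,:2]-C)@R; g=(P[...,2]>.14)&(P[...,2]<.19)&(abs(b[...,0])<.09)&(abs(b[...,1])<.045); print('bail',g.sum(),np.median(b[g],0),np.percentile(P[g][:,2],95))"
```

```text
64.1 [0.5036 0.0145 0.2753] [-1.1 -0.6  1.3] 0.04999529449200385 0.0
top 187 ctr@.016 [ 0.541  -0.1969] depth med [ 0.534 -0.186  0.074]
top 233 ctr@.016 [ 0.5075 -0.1968] depth med [ 0.501 -0.185  0.069]
top 185 ctr@.016 [ 0.4765 -0.1851] depth med [ 0.473 -0.179  0.069]
top 198 ctr@.016 [ 0.4445 -0.1783] depth med [ 0.443 -0.171  0.07 ]
top slot -0.064 141 x [-0.072 -0.065 -0.057] y [-0.026  0.025] ztop 0.079
top slot -0.032 141 x [-0.041 -0.033 -0.026] y [-0.026  0.026] ztop 0.079
top slot 0 96 x [-0.008 -0.004  0.001] y [-0.026  0.026] ztop 0.078
top slot 0.032 142 x [0.023 0.03  0.038] y [-0.027  0.026] ztop 0.078
scene 388 ctr@.016 [-0.2492  0.3316] depth med [-0.125  0.362  0.104]
scene 368 ctr@.016 [-0.2574  0.4241] depth med [-0.101  0.446  0.104]
scene slot -0.064 49 x [-0.073 -0.066 -0.059] y [-0.024  0.026] ztop 0.079
scene slot -0.032 45 x [-0.04  -0.032 -0.027] y [-0.023  0.026] ztop 0.079
scene slot 0 62 x [-0.008  0.001  0.006] y [-0.019  0.031] ztop 0.079
scene slot 0.032 60 x [0.022 0.029 0.037] y [-0.023  0.027] ztop 0.078
bail 282 [-2.13606966e-03  7.16580169e-05] 0.17453919412887123
bail 112 [ 0.0024678  -0.00029415] 0.1745464585558642
```

The handle is home upright and all four lids are seated. Handing in.

```bash
python3 -c "
from rig import env
print(env.close_job())"
```

```text
the job is handed in; nothing more can be done
None
```

All four gold lids stand in slots 0–3, the carry handle is up at its upright stop, and the job is handed in at about 64 s; I didn't re-measure the bystanders at the end.

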